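# Feel the manifold valves for binding, lock out the bad one

### The job

Open the three bench valves by gently swinging each lever clockwise (seen from above) and feel how it turns: two swing the whole quarter turn and are to be left fully open, one binds partway and must not be forced. Swing the binding lever back to fully closed and slip the red lockout ring from its stand over that valve's steel stem, down onto its shoulder. Lean on no lever hard at its stops or where it binds, and leave the two dropper bottles alone.

Things in the scene. Friction and masses are not known exactly. Their poses are not given: they have to be found in the camera images.
- lever_1 (a joint): Lever angle of valve 1: 0 = closed, 1.57 = fully open (soft stops), growing clockwise from above; starts at 0 to 0.3, stays where left. Each lever takes a steady 2 to 6 N at the knob to turn, so a sound one may feel stiff. One of the three look-alike valves, a different one each time, binds: somewhere between 0.5 and 1.1 it meets a springy block, while the others turn all the way.
- knob_1 (a point): Point at z = 105 mm on the axis of the black upright round knob (diameter 18, top at z = 114 mm) at the end of the blue lever of valve 1: grip or push here. 75 mm from the stem axis, it circles round it. The lever bar (14 wide) lies at z = 69 to 77 mm, so the knob is free from there up.
- stem_1 (a point): Centre of the top of the steel shoulder (diameter 34, z = 84 mm) of valve 1, on the lever's vertical turning axis; the fixed stem pin, diameter 13, rises 24 mm from here. Grey round body (diameter 92, top at z = 64 mm), fixed. Axes as the world's: the lever points to -y (to the right) when closed, to -x (to the robot) when open.
- cam_1: Steel cam roller (diameter 8, 30 long) shut inside the body of valve 1, carried round by the lever, 34 mm from the axis on the side oppopoint the knob; out of sight and out of reach. It presses on whatever makes the valve bind, with about 3 times the force at the knob, and touches nothing in a sound valve. Origin at its lower end.
- lever_2 (a joint): Lever angle of valve 2, same scale and behaviour as lever 1. On every valve the stops, and the block of the binding one, give about 1 mm per 2.5 to 4 N at the knob beyond the turning force; more than about 20 N there (0.1 rad past a stop) damages the valve.
- knob_2 (a point): Point at z = 105 mm on the axis of the black upright round knob (diameter 18, top at z = 114 mm) at the end of the blue lever of valve 2: grip or push here. 75 mm from the stem axis, it circles round it. The lever bar (14 wide) lies at z = 69 to 77 mm, so the knob is free from there up.
- stem_2 (a point): Centre of the top of the steel shoulder (diameter 34, z = 84 mm) of valve 2, on the lever's vertical turning axis; the fixed stem pin, diameter 13, rises 24 mm from here. Grey round body (diameter 92, top at z = 64 mm), fixed. Axes as the world's: the lever points to -y (to the right) when closed, to -x (to the robot) when open.
- cam_2: Steel cam roller (diameter 8, 30 long) shut inside the body of valve 2, carried round by the lever, 34 mm from the axis on the side oppopoint the knob; out of sight and out of reach. It presses on whatever makes the valve bind, with about 3 times the force at the knob, and touches nothing in a sound valve. Origin at its lower end.
- lever_3 (a joint): Lever angle of valve 3, same scale, behaviour and limits as levers 1 and 2.
- knob_3 (a point): Point at z = 105 mm on the axis of the black upright round knob (diameter 18, top at z = 114 mm) at the end of the blue lever of valve 3: grip or push here. 75 mm from the stem axis, it circles round it. The lever bar (14 wide) lies at z = 69 to 77 mm, so the knob is free from there up.
- stem_3 (a point): Centre of the top of the steel shoulder (diameter 34, z = 84 mm) of valve 3, on the lever's vertical turning axis; the fixed stem pin, diameter 13, rises 24 mm from here. Grey round body (diameter 92, top at z = 64 mm), fixed. Axes as the world's: the lever points to -y (to the right) when closed, to -x (to the robot) when open.
- cam_3: Steel cam roller (diameter 8, 30 long) shut inside the body of valve 3, carried round by the lever, 34 mm from the axis on the side oppopoint the knob; out of sight and out of reach. It presses on whatever makes the valve bind, with about 3 times the force at the knob, and touches nothing in a sound valve. Origin at its lower end.
- ring: Red plastic lockout ring, outer diameter 42, hole diameter 22, 14 high, 40 g; origin at the centre of its underside. At the start it lies flat on its grey stand, underside at z = 70 mm, round a 13 mm pin that rises 18 mm from there (4 mm above the ring's top); the stand's shoulder under it has diameter 34. Grip across its outside from above.
- dropper_blue: Small brown dropper bottle with blue cap, 29 x 30 x 101 mm, origin under its centre; bystander, loose. A cardboard carton 0.28 m tall, fixed, stands behind the bottles and the valves, its nearest corner at about x = 0.60, y = -0.05: keep hand and wrist clear of it when going from valve to valve.
- dropper_yellow: Small brown dropper bottle with yellow cap, 29 x 30 x 101 mm, origin under its centre; bystander, loose. On the left a window sill juts out at z = 0.25 m, its edge running from about x = 0.4, y = 0.35 to x = 0.63, y = 0.22; keep the hand clear of it at the left valve.

How it is judged:
By the outcome, as a careful person would: the job done as asked, in the order asked, and still so for the second after the job is handed in, with the robot touching nothing.
It also fails if it takes over 72 s, if anything falls off the work surface, if the arm or the gripper's body presses on something with over 40 N, if the wrist force passes 120 N, or if a joint passes its speed limit or range.

### The arm

A 7-joint arm with a two-finger parallel gripper is mounted at the origin on the work surface; the furniture and walls round the work are solid. World frame = base frame: x ahead of the robot, y to its left, z up, the work surface at z = 0. Lengths are in m, angles in rad, forces in N, time in s.
With the tool pointing down it reaches from about 0.4 to 0.925 m from the base axis. Payload 5.6 kg.
Tool frame: the origin (TCP) lies at the very end of the fingers, on their centre line; the grasp point (between the pads) lies env.pinch_z behind it (env.pinch_z is the distance from the TCP to the grasp point, in m); z points along the fingers, y is the line along which they close (so a half turn about z gives the same grasp; the last joint's range is limited). The gripper opens to 85 mm and grips with 20 to 120 N. Pads are 22 mm wide; open, the fingers measure 114 mm over their backs; the gripper's body (76 mm by 85 mm) begins 54 mm behind the grasp point. The pads swing forward as they close: fully open they stand 13 mm farther back than shut.
Start: joints at [1.297, 0.468, -0.012, 1.603, 0.006, 1.071, -0.056], TCP at [0.149, -0.633, 0.194] pointing down, gripper open.
Joint ranges: [-2.53, 2.53], [-0.31, 2.02], [-1.57, 1.55], [0.28, 2.44], [-1.29, 4.43], [0.15, 1.84], [-2.92, 2.92]. Speed limits (rad/s): [2.57, 2.57, 3.14, 3.14, 3.14, 3.14, 3.14].

### API

Orientations are given as a unit quaternion [w, x, y, z].
In Python, from rig import monitor, snapshot, calibration, env gives the robot as it stands.
- The arm moves only by the tool jog_arm, never from a script. Its argument "commands" is a list of rows, each a list of 4 numbers: the shift along the tool's x, y, z in mm, then the turn about the tool's z in rad. A call has exactly 5 rows; each row shifts and turns the commanded pose from where the row before left it, along the tool's axes as they then stand; what a row does not reach is not made up. A row lasts 1/12 s, in which the tool goes at most 41.7 mm and 7.16 degrees, less where a joint would pass 70% of its speed; a pose out of reach is approached as far as the arm can. A call with a gripper value outside its range is refused whole. "hand" is the closure, from 0 (fully open) to 1 (shut), set as the call begins (left out, the last holds). The fingers move at their own pace and stop on an object; "grip_force" is the grip in N (left out, the last holds). Time passes only in rows, so rows that do not move let the fingers close, or fill a call up. It gives the time, the measured TCP pose, the force, the opening and the grip force at its end, in the units of the state.
- monitor.sense(): the state, without advancing time (a new reading comes with each control period).
- snapshot(name): name is "scene" or "top" or "wrist"; returns the picture (400x640x3 uint8, red, green, blue); there is no depth.
- calibration(name): a dict with "fx", "fy", "cx", "cy" (pixels), "R" (3x3) and "t" (3): a world point X has camera coordinates R X + t; the wrist camera has in their place "hand_eye" (4x4, takes a point from camera to tool coordinates, whose origin is the TCP and whose axes are the flange's). Camera axes: x right, y down, z forward; pixel columns grow to the right and rows downward; lengths in m; the calibration is good to about 2 mm. A picture is of the moment at which its call begins: read the wrist's pose just before it. calibration takes no time and is no camera call.
- env.finish_job(): hands the job in; it is judged then, once.
The state is a dict: "time": time; "joint_pos": joint angles; "qvel": joint speeds; "tau": joint torques, N m; "tool_pos": TCP position; "eef_rot": TCP orientation; "contact_force": force on the tool from outside, world axes, zero at the start; "ft_torque": the same for the moment, N m; "grip_width": opening from 0.0 (shut) to 1.0 (fully open); "grip_force": force on a finger pad.
Only numpy, scipy, OpenCV 4.12 (cv2) and the standard library are available. Lean on these libraries where they do the work, as an engineer would, in place of code of your own. Each camera call takes 0.05 s, during which the arm holds its last target. There are 200 camera calls.

## Working session

There is one attempt and no reset: what is moved stays moved. The work goes in short steps, Python scripts to look and compute and a tool call to move; the robot and the scene stay as the last step left them, time stands still between calls to the robot, and variables do not carry over. Pictures are saved under pics/ and viewed, at most 10 in all, crops included, and the job is handed in when it is done.

Besides the shell and the picture viewer there is one more tool, called after "Call:" as name(argument=value, ...), one argument or row to a line, values as JSON. jog_arm: Moves the arm, as the interface text tells. Its arguments: {"type":"object","properties":{"commands":{"type":"array","items":{"type":"array","items":{"type":"number"}}},"hand":{"type":"number"},"grip_force":{"type":"number"}},"required":["commands"]}

```bash
ls; mkdir -p pics; python3 - <<'E'
from rig import monitor, snapshot, calibration, env
import cv2, numpy as np
s=monitor.sense(); print({k:np.round(v,3).tolist() for k,v in s.items()}, env.pinch_z)
for n in("scene","top"):
    im=snapshot(n); cv2.imwrite(f"pics/{n}0.png",im[...,::-1]); c=calibration(n); print(n,{k:np.round(v,3).tolist() for k,v in c.items()})
print(np.round(calibration("wrist")["hand_eye"],4).tolist())
E
```

```text
pics
{'time': 0.0, 'joint_pos': [1.297, 0.468, -0.012, 1.604, 0.006, 1.071, -0.056], 'qvel': [0.0, -0.002, 0.003, 0.001, 0.002, -0.0, 0.001], 'tau': [-0.001, -53.237, 0.021, -25.13, 0.011, 0.008, -0.0], 'tool_pos': [0.148, -0.632, 0.194], 'eef_rot': [-0.001, 0.993, 0.115, -0.0], 'contact_force': [0.482, 0.666, -0.692], 'ft_torque': [0.032, -0.002, -0.002], 'grip_force': 0.0, 'grip_width': 0.999} 0.0187
scene {'fx': 393.666, 'fy': 393.666, 'cx': 317.003, 'cy': 200.281, 'R': [[0.872, -0.489, 0.001], [-0.415, -0.741, -0.528], [0.259, 0.46, -0.849]], 't': [-0.525, 0.164, 0.873]}
top {'fx': 362.442, 'fy': 362.442, 'cx': 308.467, 'cy': 200.217, 'R': [[0.006, -1.0, -0.015], [-1.0, -0.005, -0.024], [0.024, 0.015, -1.0]], 't': [-0.111, 0.521, 1.098]}
[[0.0006, -0.9521, -0.3059, 0.0798], [1.0, 0.001, -0.001, 0.0], [0.0012, -0.3059, 0.9521, -0.1797], [0.0, 0.0, 0.0, 1.0]]
```

View pics/scene0.png

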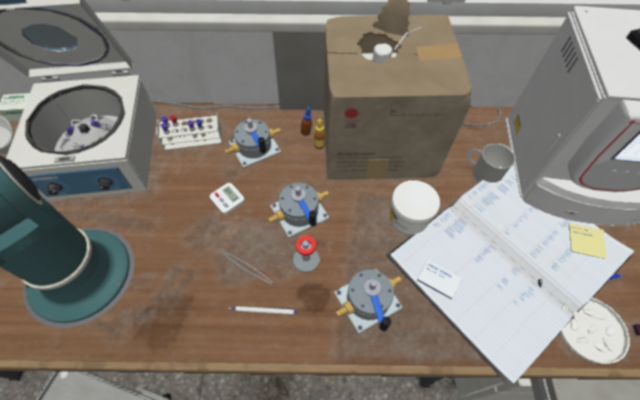

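View pics/top0.png

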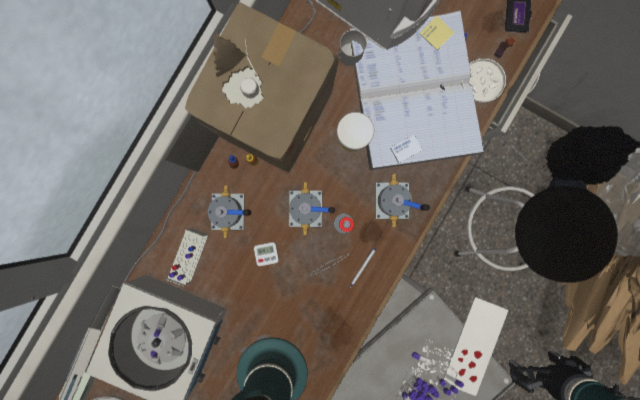

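The scene view shows three valves: left about (253,140), middle (299,205) and right (370,293). The ring is at (306,245). In the top view the valves are at (227,212), (306,209) and (393,201), the ring is at (344,224) and the bottles are at (232,160) and (250,158). Next I'll enlarge the details.

```bash
cat > h.py <<'E'
import cv2, numpy as np
from rig import monitor, snapshot, calibration, env
from scipy.spatial.transform import Rotation as Ro
def cam(n,s=None):
    c=calibration(n)
    if n=="wrist":
        q=s["eef_rot"]; T=np.eye(4); T[:3,:3]=Ro.from_quat([q[1],q[2],q[3],q[0]]).as_matrix(); T[:3,3]=s["tool_pos"]
        M=np.linalg.inv(T@np.array(c["hand_eye"])); c["R"],c["t"]=M[:3,:3],M[:3,3]
    c["R"],c["t"]=np.array(c["R"]),np.array(c["t"]); return c
def ray(c,p):
    d=c["R"].T@np.array([(p[0]-c["cx"])/c["fx"],(p[1]-c["cy"])/c["fy"],1]); return -c["R"].T@c["t"],d/np.linalg.norm(d)
def onz(c,p,z):
    o,d=ray(c,p); return o+d*(z-o[2])/d[2]
def tri(*rs):
    A=sum(np.eye(3)-np.outer(d,d) for o,d in rs); b=sum((np.eye(3)-np.outer(d,d))@o for o,d in rs)
    X=np.linalg.solve(A,b); return X,max(np.linalg.norm(np.cross(X-o,d)) for o,d in rs)
def proj(c,X):
    v=c["R"]@np.array(X)+c["t"]; return np.array([c["fx"]*v[0]/v[2]+c["cx"],c["fy"]*v[1]/v[2]+c["cy"]])
def blobs(im,lo,hi,amin=20):
    hsv=cv2.cvtColor(im,cv2.COLOR_RGB2HSV); m=cv2.inRange(hsv,np.array(lo),np.array(hi))
    n,l,st,ce=cv2.connectedComponentsWithStats(m); return [(ce[i].round(2).tolist(),st[i].tolist()) for i in range(1,n) if st[i,4]>=amin]
E
python3 - <<'E'
from h import *
S=cv2.imread("pics/scene0.png"); T=cv2.imread("pics/top0.png")
def cr(I,x,y,w,h,k): return cv2.resize(I[y:y+h,x:x+w],None,fx=k,fy=k,interpolation=cv2.INTER_CUBIC)
a=cr(T,200,170,240,75,3.3)
b=np.hstack([cr(S,225,110,60,60,4.4),cr(S,268,175,66,66,4),cr(S,335,262,66,66,4)])
W=max(a.shape[1],b.shape[1]); o=np.zeros((a.shape[0]+b.shape[0],W,3),np.uint8); o[:a.shape[0],:a.shape[1]]=a; o[a.shape[0]:,:b.shape[1]]=b
cv2.imwrite("pics/crop0.png",o); print(o.shape)
for n,I in(("scene",S),("top",T)):
    I=I[...,::-1].copy()
    print(n,"blue",blobs(I,(105,130,80),(120,255,255)),"red",blobs(I,(0,170,120),(6,255,255)))
E
```

```text
(512, 792, 3)
scene blue [([307.44, 114.12], [305, 108, 6, 12, 48]), ([255.5, 137.93], [251, 132, 9, 15, 60]), ([304.73, 208.85], [299, 200, 11, 20, 101]), ([614.84, 275.96], [611, 274, 9, 5, 25]), ([377.49, 308.38], [371, 296, 13, 28, 173])] red [([305.92, 244.87], [297, 236, 19, 19, 167])]
top blue [([231.79, 158.83], [229, 156, 7, 7, 29]), ([411.75, 203.99], [404, 200, 17, 9, 76]), ([319.43, 209.03], [311, 207, 18, 5, 75]), ([234.96, 211.74], [227, 210, 16, 5, 69])] red [([346.57, 224.14], [340, 218, 14, 13, 91])]
```

View pics/crop0.png

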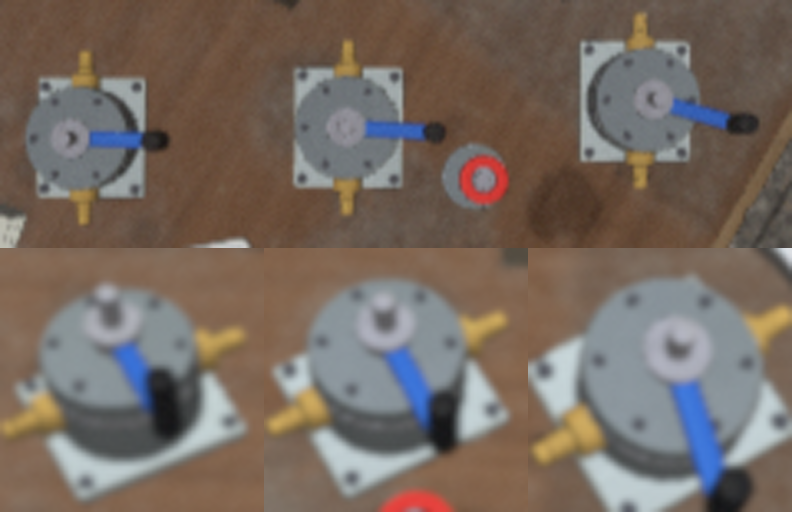

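The crop shows three shoulders, with the levers pointing right: the left and middle ones are nearly closed, and the right one is at about 0.2 rad. Next I'll triangulate.

```bash
python3 - <<'E'
from h import *
t,s=cam("top"),cam("scene")
print("camtop",-t["R"].T@t["t"],"camscene",-s["R"].T@s["t"])
for n,a,b,z in(("v1L",(221.1,211.7),(250.4,126.3),.084),("v2M",(305.1,208.4),(298.4,195),.084),("v3R",(398.1,199.9),(372.2,287),.084),("ring",(346.57,224.14),(305.92,244.6),.084)):
    X,e=tri(ray(t,a),ray(s,b)); print(n,X.round(4),e.round(4),onz(t,a,z).round(4),onz(s,b,z).round(4))
# knobs in top, dark blobs
T=cv2.imread("pics/top0.png")[...,::-1].copy(); h=blobs(T[195:220,235:440].copy(),(0,0,0),(180,255,50),8)
for c,st in h:
    p=(c[0]+235,c[1]+195); print(p,st, onz(t,p,.105).round(4))
for p in((231.8,158.8),(250,158)): print("bottle",onz(t,p,.1).round(3))
E
```

```text
camtop [ 0.49478327 -0.12532015  1.10846337] camscene [ 0.29940952 -0.53750839  0.8287146 ]
v1L [0.4862 0.1369 0.0876] 0.0007 [0.4855 0.1382 0.084 ] [0.4878 0.1399 0.084 ]
v2M [ 0.4969 -0.1003  0.083 ] 0.0007 [ 0.4962 -0.1001  0.084 ] [ 0.4972 -0.1013  0.084 ]
v3R [ 0.5221 -0.3617  0.0866] 0.0005 [ 0.5217 -0.362   0.084 ] [ 0.5233 -0.3613  0.084 ]
ring [ 0.453  -0.2174  0.0846] 0.0005 [ 0.4526 -0.2173  0.084 ] [ 0.4535 -0.2174  0.084 ]
(424.39, 207.03) [186, 10, 8, 5, 36] [ 0.5019 -0.4293  0.105 ]
(331.43, 209.71) [94, 13, 6, 5, 21] [ 0.493  -0.1734  0.105 ]
(246.82, 212.0) [9, 15, 7, 5, 33] [0.4853 0.0611 0.105 ]
bottle [0.634 0.106 0.1  ]
bottle [0.636 0.055 0.1  ]
```

```bash
cat >> h.py <<'E'
def yaw(s):
    q=s["eef_rot"]; x=Ro.from_quat([q[1],q[2],q[3],q[0]]).as_matrix()[:,0]; return np.arctan2(x[1],x[0])
def plan(X,Y,n):
    "rows of whole mm / 0.01 rad from the measured pose to TCP X, yaw Y"
    s=monitor.sense(); p,a=np.array(s["tool_pos"]),yaw(s); p0,a0=p.copy(),a; out=[]
    for i in range(1,n+1):
        g=p0+(np.array(X)-p0)*i/n; d=g-p
        c,k=np.cos(a),np.sin(a); r=np.round(np.array([c*d[0]+k*d[1], k*d[0]-c*d[1], -d[2]])*1e3)
        w=round(-((a0+(Y-a0)*i/n)-a),2)
        out.append([*r.astype(int).tolist(),w])
        p=p+np.array([c*r[0]+k*r[1],k*r[0]-c*r[1],-r[2]])/1e3; a-=w
    print("at",p0.round(4),round(a0,3)); [print(out[i:i+5]) for i in range(0,n,5)]
V=dict(L=(.486,.138),M=(.4965,-.1005),R=(.5222,-.3618))
def knob(v,th): return np.array([V[v][0]-.075*np.sin(th),V[v][1]-.075*np.cos(th)])
def goal(v,th,z,n): plan([*knob(v,th),z],np.pi/2-th,n)
E
python3 -c "
from h import *
goal('R',.29,.16,15)"
```

```text
at [ 0.1485 -0.6322  0.1936] 0.231
[[26, -8, 2, np.float64(-0.07)], [26, -5, 2, np.float64(-0.07)], [27, -4, 3, np.float64(-0.07)], [27, -2, 2, np.float64(-0.07)], [27, 0, 2, np.float64(-0.07)]]
[[27, 2, 2, np.float64(-0.07)], [26, 3, 3, np.float64(-0.07)], [27, 6, 2, np.float64(-0.07)], [26, 7, 2, np.float64(-0.07)], [25, 9, 2, np.float64(-0.07)]]
[[25, 11, 3, np.float64(-0.07)], [23, 13, 2, np.float64(-0.07)], [23, 14, 2, np.float64(-0.07)], [22, 16, 2, np.float64(-0.07)], [21, 17, 3, np.float64(-0.07)]]
```

Call:
jog_arm(
  commands=[
    [26,-8,2,-0.07],
    [26,-5,2,-0.07],
    [27,-4,3,-0.07],
    [27,-2,2,-0.07],
    [27,0,2,-0.07],
  ],
  hand=0,
  grip_force=20,
)

```text
time: 0.52
tool_pos: [0.2692, -0.5642, 0.183]
eef_rot: [-0.0, 0.957, 0.29, 0.0]
contact_force: [0.9, -0.4, 0.0]
grip_width: 1.004
grip_force: 0.0
```

Call:
jog_arm(
  commands=[
    [27,2,2,-0.07],
    [26,3,3,-0.07],
    [27,6,2,-0.07],
    [26,7,2,-0.07],
    [25,9,2,-0.07],
  ],
)

```text
time: 0.93
tool_pos: [0.3858, -0.4973, 0.1721]
eef_rot: [-0.0, 0.892, 0.452, 0.0]
contact_force: [0.7, -0.2, 0.2]
grip_width: 0.996
grip_force: 0.0
```

Call:
jog_arm(
  commands=[
    [25,11,3,-0.07],
    [23,13,2,-0.07],
    [23,14,2,-0.07],
    [22,16,2,-0.07],
    [21,17,3,-0.07],
  ],
)

```text
time: 1.35
tool_pos: [0.503, -0.431, 0.1604]
eef_rot: [-0.0, 0.8, 0.601, 0.0]
contact_force: [-0.1, 0.5, 0.2]
grip_width: 0.999
grip_force: 0.0
```

```bash
python3 - <<'E'
from h import *
s=monitor.sense(); im=snapshot("wrist"); cv2.imwrite("pics/w1.png",im[...,::-1]); print(s["tool_pos"],yaw(s))
c=cam("wrist",s); print({k:np.round(c[k],3) for k in("fx","cx","cy")})
for th in(.2,.29): print(proj(c,[*knob("R",th),.105]))
print("stem",proj(c,[*V["R"],.084]),proj(c,[*V["R"],.108]))
goal('R',.29,.085,5)
E
```

```text
[ 0.50299842 -0.43096474  0.1603665 ] 1.288254942905248
{'fx': np.float64(307.066), 'cx': np.float64(319.735), 'cy': np.float64(196.441)}
[324.8805819 204.4618434]
[316.56222907 204.75333394]
stem [317.26870826 107.74913377] [317.03023039 108.71844425]
at [ 0.5088 -0.4253  0.1597] 1.299
[[-2, -1, 15, np.float64(0.0)], [-2, -1, 15, np.float64(0.01)], [-2, -1, 15, np.float64(0.0)], [-2, -1, 15, np.float64(0.0)], [-2, -1, 15, np.float64(0.01)]]
```

View pics/w1.png

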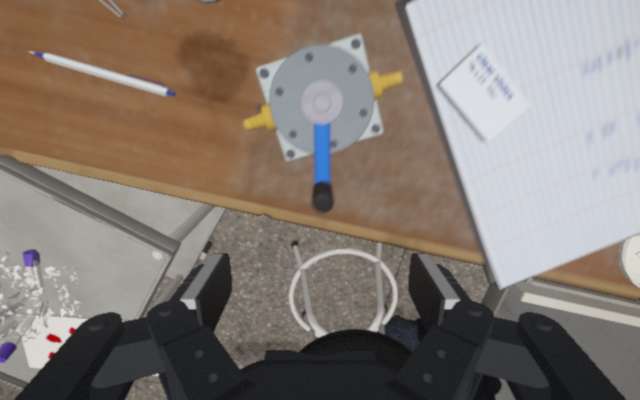

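The wrist view has the right stem at about (322,101) and the knob at (322,190). The arm was still settling, so I'll remeasure at rest.

```bash
cat >> h.py <<'E'
def valve(z_sh=.084):
    "stem (shoulder circle) and lever direction from the wrist camera"
    s=monitor.sense(); im=snapshot("wrist"); c=cam("wrist",s); g=cv2.medianBlur(cv2.cvtColor(im,cv2.COLOR_RGB2GRAY),5)
    b=max(blobs(im,(105,130,80),(120,255,255),60),key=lambda q:q[1][4]); m=onz(c,b[0],.077)
    cs=cv2.HoughCircles(g,cv2.HOUGH_GRADIENT,1,15,param1=80,param2=12,minRadius=15,maxRadius=32)
    print("tool",np.round(s["tool_pos"],4),"yaw",round(yaw(s),3),"F",np.round(s["contact_force"],1),"bar",m.round(4))
    if cs is not None:
        for x in cs[0]:
            X=onz(c,x[:2],z_sh)
            if .02<np.linalg.norm((X-m)[:2])<.06: u=m-X; print("stem",X.round(4),"r",x[2],"px",x[:2],"th",round(np.arctan2(-u[0],-u[1]),3))
    return im
E
python3 - <<'E'
from h import *
valve(); goal('R',.29,.085,5)
E
```

```text
tool [ 0.5088 -0.4253  0.1597] yaw 1.299 F [3.3 3.1 0.4] bar [ 0.5139 -0.3999  0.077 ]
stem [ 0.5259 -0.359   0.084 ] r 20.4 px [316.5 112.5] th 0.286
stem [ 0.5463 -0.377   0.084 ] r 29.1 px [346.5 127.5] th 0.954
at [ 0.5067 -0.4265  0.1598] 1.294
[[-2, -1, 15, np.float64(0.0)], [-1, -1, 15, np.float64(0.01)], [-2, 0, 15, np.float64(-0.0)], [-2, -1, 15, np.float64(0.0)], [-2, -1, 15, np.float64(0.0)]]
```

Call:
jog_arm(
  commands=[
    [0,0,12,0],
    [0,0,12,0],
    [0,0,12,0],
    [0,0,0,0],
    [0,0,0,0],
  ],
)

```text
time: 1.87
tool_pos: [0.499, -0.4338, 0.1228]
eef_rot: [-0.001, 0.802, 0.597, -0.001]
contact_force: [-0.2, 0.6, -0.3]
grip_width: 1.002
grip_force: 0.0
```

```bash
python3 - <<'E'
from h import *
valve(); valve(); goal('R',.29,.085,5)
E
```

```text
tool [ 0.499  -0.4338  0.1228] yaw 1.279 F [-0.2  0.6 -0.3] bar [ 0.5142 -0.3995  0.077 ]
stem [ 0.5256 -0.3595  0.084 ] r 24.1 px [324.5  98.5] th 0.279
stem [ 0.4993 -0.3745  0.084 ] r 22.4 px [294.5 131.5] th -0.537
stem [ 0.4999 -0.4362  0.084 ] r 17.7 px [320.5 210.5] th -2.771
tool [ 0.4997 -0.4342  0.1238] yaw 1.28 F [ 0.9 -0.3  0.3] bar [ 0.514  -0.3999  0.077 ]
stem [ 0.5265 -0.3599  0.084 ] r 25.6 px [324.5  98.5] th 0.302
stem [ 0.5005 -0.3781  0.084 ] r 25.6 px [296.5 135.5] th -0.554
stem [ 0.5484 -0.3788  0.084 ] r 25.7 px [362.5 116.5] th 1.02
stem [ 0.5339 -0.3845  0.084 ] r 31.4 px [344.5 130.5] th 0.909
at [ 0.5003 -0.4343  0.1245] 1.28
[[0, 0, 8, np.float64(-0.0)], [0, 0, 8, np.float64(-0.0)], [0, 0, 8, np.float64(-0.0)], [1, 0, 8, np.float64(-0.0)], [0, 0, 8, np.float64(-0.0)]]
```

Call:
jog_arm(
  commands=[
    [2,1,10,0],
    [0,0,10,0],
    [0,0,10,0],
    [0,0,7,0],
    [0,0,0,0],
  ],
)

```text
time: 2.38
tool_pos: [0.5007, -0.4312, 0.0848]
eef_rot: [-0.002, 0.802, 0.597, -0.001]
contact_force: [-0.7, 0.3, -0.0]
grip_width: 1.002
grip_force: 0.0
```

Call:
jog_arm(
  commands=[
    [0,0,0,0],
    [0,0,0,0],
    [0,0,0,0],
    [0,0,0,0],
    [0,0,0,0],
  ],
  hand=0.74,
)

```text
time: 2.8
tool_pos: [0.5023, -0.4323, 0.088]
eef_rot: [0.0, 0.802, 0.598, 0.0]
contact_force: [-0.1, 0.1, 0.1]
grip_width: 0.302
grip_force: 0.0
```

Call:
jog_arm(
  commands=[
    [0,-2,0,0.02],
    [0,-2,0,0.02],
    [0,-2,0,0.02],
    [0,0,0,0],
    [0,0,0,0],
  ],
)

```text
time: 3.22
tool_pos: [0.4962, -0.4303, 0.0876]
eef_rot: [0.0, 0.82, 0.573, -0.0]
contact_force: [0.0, -0.1, -0.7]
grip_width: 0.259
grip_force: 0.0
```

Call:
jog_arm(
  commands=[
    [0.1,-2,0,0.03],
    [0.1,-2,0,0.03],
    [0,-2,0,0.02],
    [0,0,0,0],
    [0,0,0,0],
  ],
)

```text
time: 3.63
tool_pos: [0.4909, -0.4279, 0.0875]
eef_rot: [0.0, 0.842, 0.54, -0.0]
contact_force: [-0.7, 0.5, 0.1]
grip_width: 0.252
grip_force: 0.0
```

```bash
cat >> h.py <<'E'
def feel(v):
    s=monitor.sense(); p=np.array(s["tool_pos"])-[*V[v],0]; F=np.array(s["contact_force"]); th=np.arctan2(-p[0],-p[1])
    print(f"t {s['time']:.2f} th {th:.3f} r {np.hypot(*p[:2])*1e3:.1f}mm z {p[2]:.4f} yaw-th {yaw(s)-np.pi/2+th:.3f} Ftan(res) {F[0]*np.cos(th)-F[1]*np.sin(th):.1f} Frad(out) {-F[0]*np.sin(th)-F[1]*np.cos(th):.1f} Fz {F[2]:.1f} grip {s['grip_width']:.3f}")
E
sed -i 's/R=(.5222,-.3618)/R=(.524,-.361)/' h.py; python3 -c "
from h import *
feel('R')"
```

```text
t 3.63 th 0.459 r 74.6mm z 0.0875 yaw-th 0.030 Ftan(res) -0.9 Frad(out) -0.1 Fz 0.1 grip 0.252
```

```bash
python3 - <<'E'
from h import *
im=valve(); cv2.imwrite("pics/w2.png",im[60:400,120:520,::-1])
E
```

```text
tool [ 0.4909 -0.4279  0.0875] yaw 1.141 F [-0.7  0.5  0.1] bar [ 0.5141 -0.3995  0.077 ]
stem [ 0.5257 -0.3593  0.084 ] r 29.2 px [323.5 102.5] th 0.283
stem [ 0.5035 -0.4335  0.084 ] r 18.2 px [339.5 226.5] th -2.841
stem [ 0.4988 -0.3838  0.084 ] r 17.4 px [299.5 160.5] th -0.772
```

View pics/w2.png

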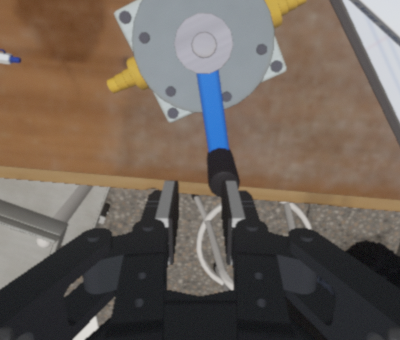

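```bash
python3 - <<'E'
from h import *
s=monitor.sense(); c=cam("wrist",s); o=np.array([120,60])
T=np.array(s["tool_pos"])
print("TCP",proj(c,T)-o,"pinch",proj(c,T+[0,0,.0187])-o)
for z in(.084,.108): print("stem",z,proj(c,[.524,-.361,z])-o)
for z in(.077,.114): print("knob",z,proj(c,[*knob("R",.29),z])-o)
im=cv2.imread("pics/w2.png"); 
for p in((204,44),): print("pin",[onz(c,np.array(p)+o,z).round(4) for z in(.084,.108)])
for p in((222,180),(220,160)): print("knobtop",[onz(c,np.array(p)+o,z).round(4) for z in(.105,.114)])
for p in((176,190),(230,190)): print("tips",[onz(c,np.array(p)+o,z).round(4) for z in(.09,.105)])
E
```

```text
TCP [198.15967932 168.95538934] pinch [198.00469144 182.09708433]
stem 0.084 [201.7666023   46.66938501]
stem 0.108 [202.07453032  47.96969434]
knob 0.077 [216.99839122 162.12916855]
knob 0.114 [220.58232571 187.86132475]
pin [array([ 0.5258, -0.3602,  0.084 ]), array([ 0.5257, -0.3597,  0.108 ])]
knobtop [array([ 0.504 , -0.4331,  0.105 ]), array([ 0.5052, -0.4288,  0.114 ])]
knobtop [array([ 0.5079, -0.4211,  0.105 ]), array([ 0.5089, -0.4175,  0.114 ])]
tips [array([ 0.4724, -0.4344,  0.09  ]), array([ 0.4769, -0.4278,  0.105 ])]
tips [array([ 0.5039, -0.4488,  0.09  ]), array([ 0.5057, -0.441 ,  0.105 ])]
```

```bash
python3 - <<'E'
import cv2
im=cv2.imread("pics/w2.png")[125:285,130:270]; cv2.imwrite("pics/w2z.png",cv2.resize(im,None,fx=3.6,fy=3.6,interpolation=cv2.INTER_CUBIC))
E
```

```text
(no output)
```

View pics/w2z.png

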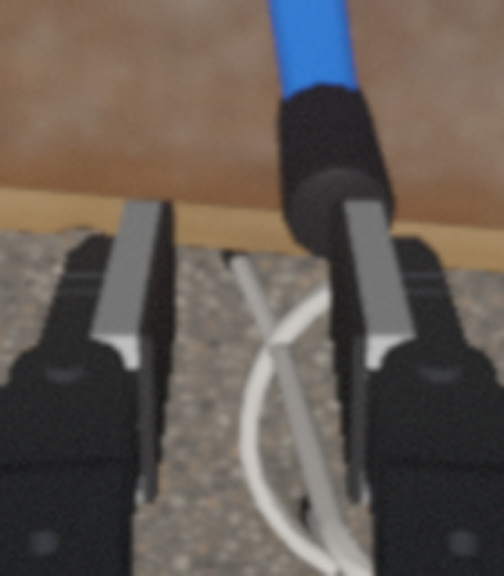

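The zoomed view shows the right finger covering the knob's top. That would put the tips above the knob, contrary to the TCP reading, so I'll check from the scene camera.

```bash
python3 - <<'E'
from h import *
s=monitor.sense(); im=snapshot("scene"); c=cam("scene"); T=np.array(s["tool_pos"]); p=proj(c,T); x,y=(p-[60,60]).astype(int)
print(x,y)
for dz in(0,.0187,.039): print(dz,(proj(c,T+[0,0,dz])-[x,y])*5)
print("knob",(proj(c,[*knob('R',.29),.114])-[x,y])*5)
cv2.imwrite("pics/s2.png",cv2.resize(im[y:y+100,x:x+120,::-1],None,fx=5,fy=5,interpolation=cv2.INTER_CUBIC))
E
```

```text
317 264
0 [303.91930616 304.35250138]
0.0187 [310.74377308 290.96576313]
0.039 [318.50446529 275.74254405]
knob [348.04232965 281.48493103]
```

View pics/s2.png

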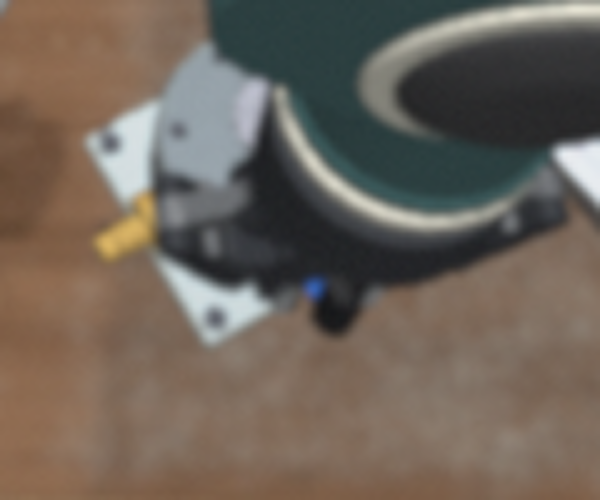

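The scene crop shows the fingertips at about (285,298) and (372,293). That matches tips roughly 39 mm behind the reported TCP, and the wrist view gives the same figure. So they are above the knob, and I'll recentre and go lower with care.

Call:
jog_arm(
  commands=[
    [0,4,0,-0.04],
    [0,4,0,-0.04],
    [0,4,0,-0.04],
    [0,1,0,-0.02],
    [0,0,0,0],
  ],
  hand=0.5,
)

```text
time: 4.15
tool_pos: [0.5032, -0.4327, 0.0874]
eef_rot: [-0.0, 0.802, 0.598, 0.0]
contact_force: [-0.3, 0.2, 0.2]
grip_width: 0.5
grip_force: 0.0
```

Call:
jog_arm(
  commands=[
    [0,0,4,0],
    [0,0,4,0],
    [0,0,4,0],
    [0,0,0,0],
    [0,0,0,0],
  ],
)

```text
time: 4.57
tool_pos: [0.5026, -0.4325, 0.0749]
eef_rot: [-0.0, 0.802, 0.597, -0.0]
contact_force: [0.8, 0.1, -0.5]
grip_width: 0.501
grip_force: 0.0
```

```bash
python3 - <<'E'
from h import *
feel('R'); im=valve()
c=cam("wrist",monitor.sense()); print("knob px",proj(c,[*knob('R',.285),.114]))
cv2.imwrite("pics/w3.png",cv2.resize(im[190:360,220:420,::-1],None,fx=3,fy=3))
E
```

```text
t 4.57 th 0.291 r 74.7mm z 0.0749 yaw-th 0.001 Ftan(res) 0.7 Frad(out) -0.3 Fz -0.5 grip 0.501
tool [ 0.5026 -0.4325  0.0749] yaw 1.281 F [ 0.8  0.1 -0.5] bar [ 0.5141 -0.3994  0.077 ]
stem [ 0.5251 -0.3606  0.084 ] r 30.3 px [319.5 105.5] th 0.275
stem [ 0.5019 -0.4449  0.084 ] r 17.4 px [322.5 252.5] th -2.878
stem [ 0.4843 -0.4469  0.084 ] r 21.0 px [296.5 262.5] th -2.58
stem [ 0.4999 -0.3823  0.084 ] r 21.2 px [287.5 157.5] th -0.694
knob px [317.88746194 259.64646169]
```

View pics/w3.png

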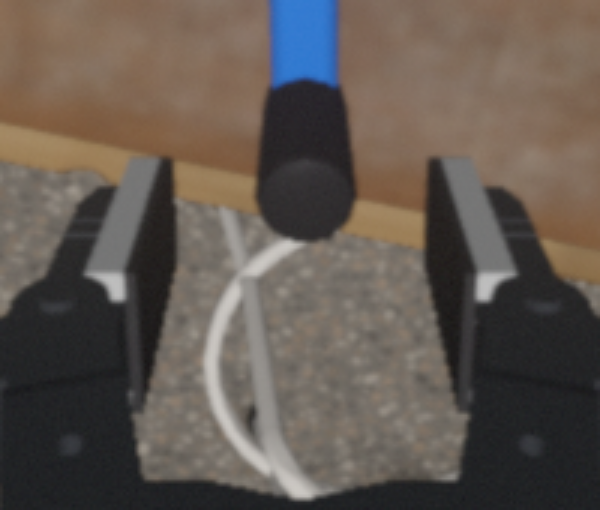

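The knob is centred between the pads: knob at (307,200) in the crop, pads at 172 and 430. The tips are about level with its top, so I'll lower another 22 mm and cage it.

Call:
jog_arm(
  commands=[
    [0,0,6,0],
    [0,0,6,0],
    [0,0,6,0],
    [0,0,4,0],
    [0,0,0,0],
  ],
)

```text
time: 5.03
tool_pos: [0.5021, -0.4322, 0.0519]
eef_rot: [-0.001, 0.802, 0.597, -0.0]
contact_force: [-0.3, 0.3, -0.3]
grip_width: 0.497
grip_force: 0.0
```

Call:
jog_arm(
  commands=[
    [0,0,0,0],
    [0,0,0,0],
    [0,0,0,0],
    [0,0,0,0],
    [0,0,0,0],
  ],
  hand=0.74,
)

```text
time: 5.45
tool_pos: [0.5031, -0.4329, 0.0538]
eef_rot: [0.0, 0.802, 0.597, 0.0]
contact_force: [0.6, 0.8, 0.8]
grip_width: 0.261
grip_force: 0.0
```

Call:
jog_arm(
  commands=[
    [0,-2,0,0.02],
    [0,-2,0,0.02],
    [0,-2,0,0.02],
    [0,0,0,0],
    [0,0,0,0],
  ],
)

```text
time: 5.87
tool_pos: [0.4978, -0.4312, 0.0538]
eef_rot: [0.001, 0.819, 0.573, 0.0]
contact_force: [5.0, -2.4, -0.9]
grip_width: 0.261
grip_force: 2.3
```

```bash
python3 - <<'E'
from h import *
feel('R'); im=valve()
E
```

```text
t 5.87 th 0.357 r 74.9mm z 0.0538 yaw-th 0.007 Ftan(res) 5.5 Frad(out) 0.5 Fz -0.9 grip 0.261
tool [ 0.4978 -0.4312  0.0538] yaw 1.221 F [ 5.  -2.4 -0.9] bar [ 0.5122 -0.3986  0.077 ]
stem [ 0.4979 -0.4384  0.084 ] r 31.4 px [322.5 262.5] th -2.797
stem [ 0.5265 -0.3566  0.084 ] r 30.2 px [320.5  96.5] th 0.327
stem [ 0.4959 -0.449   0.084 ] r 16.5 px [325.5 279.5] th -2.828
stem [ 0.5015 -0.43    0.084 ] r 17.7 px [323.5 247.5] th -2.813
stem [ 0.5369 -0.388   0.084 ] r 30.2 px [362.5 152.5] th 1.165
stem [ 0.5011 -0.3803  0.084 ] r 23.2 px [288.5 162.5] th -0.544
stem [ 0.4773 -0.4308  0.084 ] r 15.5 px [282.5 262.5] th -2.316
```

Call:
jog_arm(
  commands=[
    [0.06,-3,0,0.04],
    [0.06,-3,0,0.04],
    [0.06,-3,0,0.04],
    [0,0,0,0],
    [0,0,0,0],
  ],
)

```text
time: 6.33
tool_pos: [0.489, -0.4273, 0.0537]
eef_rot: [-0.0, 0.852, 0.524, -0.0]
contact_force: [2.9, -0.7, -0.0]
grip_width: 0.261
grip_force: 1.4
```

Call:
jog_arm(
  commands=[
    [0,-1,0,0.013],
    [0,-1,0,0.013],
    [0,-1,0,0.014],
    [0,0,0,0],
    [0,0,0,0],
  ],
)

```text
time: 6.75
tool_pos: [0.4866, -0.426, 0.0537]
eef_rot: [0.0, 0.863, 0.506, 0.0]
contact_force: [3.9, -1.3, -0.6]
grip_width: 0.259
grip_force: 2.1
```

```bash
python3 - <<'E'
from h import *
feel('R')
E
```

```text
t 6.75 th 0.523 r 75.0mm z 0.0537 yaw-th 0.013 Ftan(res) 4.0 Frad(out) -0.8 Fz -0.6 grip 0.259
```

Call:
jog_arm(
  commands=[
    [0,-1.2,0,0.016],
    [0,-1.2,0,0.016],
    [0.1,-1.2,0,0.016],
    [0,0,0,0],
    [0,0,0,0],
  ],
)

```text
time: 7.17
tool_pos: [0.4831, -0.424, 0.0536]
eef_rot: [-0.0, 0.874, 0.485, -0.0]
contact_force: [3.0, -1.7, 2.5]
grip_width: 0.259
grip_force: 1.8
```

Call:
jog_arm(
  commands=[
    [0,-1.2,0,0.016],
    [0,-1.2,0,0.016],
    [0.1,-1.2,0,0.016],
    [0,0,0,0],
    [0,0,0,0],
  ],
)

```text
time: 7.58
tool_pos: [0.4801, -0.422, 0.0536]
eef_rot: [-0.0, 0.886, 0.464, -0.0]
contact_force: [3.9, -1.2, 2.1]
grip_width: 0.259
grip_force: 1.9
```

Call:
jog_arm(
  commands=[
    [0,-1.2,0,0.016],
    [0,-1.2,0,0.016],
    [0.1,-1.2,0,0.016],
    [0,0,0,0],
    [0,0,0,0],
  ],
)

```text
time: 8.0
tool_pos: [0.4772, -0.4199, 0.0535]
eef_rot: [-0.0, 0.897, 0.442, -0.0]
contact_force: [4.6, -1.2, 3.6]
grip_width: 0.261
grip_force: 1.9
```

Call:
jog_arm(
  commands=[
    [0,-1.2,0,0.016],
    [0,-1.2,0,0.016],
    [0.1,-1.2,0,0.016],
    [0,0,0,0],
    [0,0,0,0],
  ],
)

```text
time: 8.42
tool_pos: [0.4743, -0.4176, 0.0535]
eef_rot: [-0.0, 0.907, 0.421, -0.0]
contact_force: [3.3, -1.5, 1.9]
grip_width: 0.262
grip_force: 1.9
```

Call:
jog_arm(
  commands=[
    [0,-1.2,0,0.016],
    [0,-1.2,0,0.016],
    [0.1,-1.2,0,0.016],
    [0,0,0,0],
    [0,0,0,0],
  ],
)

```text
time: 8.83
tool_pos: [0.4716, -0.4151, 0.0535]
eef_rot: [-0.0, 0.917, 0.399, -0.0]
contact_force: [4.0, -2.1, 2.4]
grip_width: 0.259
grip_force: 1.8
```

Call:
jog_arm(
  commands=[
    [0,-1.2,0,0.016],
    [0,-1.2,0,0.016],
    [0.1,-1.2,0,0.016],
    [0,0,0,0],
    [0,0,0,0],
  ],
)

```text
time: 9.25
tool_pos: [0.4691, -0.4126, 0.0535]
eef_rot: [-0.0, 0.926, 0.377, -0.0]
contact_force: [3.6, -2.7, 2.3]
grip_width: 0.259
grip_force: 1.9
```

Call:
jog_arm(
  commands=[
    [0,-1.3,0,0.017],
    [0,-1.3,0,0.017],
    [0.1,-1.3,0,0.018],
    [0,0,0,0],
    [0,0,0,0],
  ],
)

```text
time: 9.67
tool_pos: [0.4665, -0.4096, 0.0534]
eef_rot: [-0.0, 0.936, 0.353, -0.0]
contact_force: [2.9, -3.3, 2.9]
grip_width: 0.26
grip_force: 1.9
```

Call:
jog_arm(
  commands=[
    [0,-1.3,0,0.017],
    [0,-1.3,0,0.017],
    [0.1,-1.3,0,0.018],
    [0,0,0,0],
    [0,0,0,0],
  ],
)

```text
time: 10.08
tool_pos: [0.4652, -0.4076, 0.0535]
eef_rot: [0.001, 0.945, 0.328, 0.001]
contact_force: [6.4, -5.1, -1.6]
grip_width: 0.263
grip_force: 3.9
```

Call:
jog_arm(
  commands=[
    [0,-0.5,0,0.007],
    [0,-0.5,0,0.007],
    [0,0,0,0],
    [0,0,0,0],
    [0,0,0,0],
  ],
)

```text
time: 10.5
tool_pos: [0.4652, -0.4073, 0.0535]
eef_rot: [0.002, 0.947, 0.321, 0.001]
contact_force: [7.2, -6.5, -2.8]
grip_width: 0.261
grip_force: 5.0
```

```bash
python3 - <<'E'
from h import *
feel('R')
E
```

```text
t 10.50 th 0.903 r 74.9mm z 0.0535 yaw-th -0.013 Ftan(res) 9.6 Frad(out) -1.6 Fz -2.8 grip 0.261
```

The force rises from 4 to 9.6 N while the tool barely advances, so the right valve binds at about 0.88 rad. I'll back off and swing it closed.

Call:
jog_arm(
  commands=[
    [0,2,0,-0.03],
    [0,3,0,-0.04],
    [0,3,0,-0.04],
    [0.1,3,0,-0.04],
    [0.1,3,0,-0.04],
  ],
)

```text
time: 10.92
tool_pos: [0.4696, -0.4132, 0.0518]
eef_rot: [-0.004, 0.912, 0.411, -0.002]
contact_force: [-3.4, 3.7, 4.3]
grip_width: 0.26
grip_force: 2.5
```

Call:
jog_arm(
  commands=[
    [0.1,3,0,-0.04],
    [0.1,3,0,-0.04],
    [0,3,0,-0.04],
    [0.1,3,0,-0.04],
    [0,3,0,-0.04],
  ],
)

```text
time: 11.33
tool_pos: [0.4809, -0.4225, 0.0518]
eef_rot: [-0.005, 0.866, 0.499, -0.003]
contact_force: [-4.7, 1.4, 3.3]
grip_width: 0.262
grip_force: 2.6
```

Call:
jog_arm(
  commands=[
    [0.1,3,0,-0.04],
    [0.1,3,0,-0.04],
    [0,3,0,-0.04],
    [0.1,3,0,-0.04],
    [0,3,0,-0.04],
  ],
)

```text
time: 11.75
tool_pos: [0.4941, -0.4297, 0.0518]
eef_rot: [-0.005, 0.812, 0.583, -0.003]
contact_force: [-5.1, 0.2, 3.4]
grip_width: 0.258
grip_force: 2.7
```

```bash
python3 - <<'E'
from h import *
feel('R')
E
```

```text
t 11.75 th 0.411 r 74.9mm z 0.0518 yaw-th 0.085 Ftan(res) -4.7 Frad(out) 1.9 Fz 3.4 grip 0.258
```

Call:
jog_arm(
  commands=[
    [0.1,3,0,-0.04],
    [0.1,3,0,-0.04],
    [0,3,0,-0.04],
    [0.1,3,0,-0.04],
    [0,3,0,-0.04],
  ],
)

```text
time: 12.17
tool_pos: [0.5084, -0.4341, 0.0517]
eef_rot: [-0.004, 0.75, 0.661, -0.003]
contact_force: [-5.7, -0.7, 2.8]
grip_width: 0.259
grip_force: 2.7
```

Call:
jog_arm(
  commands=[
    [0,2,0,-0.03],
    [0,2,0,-0.02],
    [0,2,0,-0.03],
    [0,0,0,0],
    [0,0,0,0],
  ],
)

```text
time: 12.58
tool_pos: [0.5148, -0.4351, 0.0517]
eef_rot: [-0.004, 0.724, 0.69, -0.002]
contact_force: [-4.9, -1.6, 1.0]
grip_width: 0.26
grip_force: 2.4
```

```bash
python3 - <<'E'
from h import *
feel('R'); valve()
E
```

```text
t 12.58 th 0.123 r 74.6mm z 0.0517 yaw-th 0.075 Ftan(res) -4.7 Frad(out) 2.1 Fz 1.0 grip 0.260
tool [ 0.5148 -0.4351  0.0517] yaw 1.523 F [-4.9 -1.6  1. ] bar [ 0.5192 -0.4004  0.077 ]
stem [ 0.5128 -0.4503  0.084 ] r 19.9 px [314.5 277.5] th -3.014
stem [ 0.5248 -0.3621  0.084 ] r 31.4 px [330.5 110.5] th 0.146
stem [ 0.5151 -0.4374  0.084 ] r 25.7 px [317.5 256.5] th -3.031
stem [ 0.5486 -0.3803  0.084 ] r 24.3 px [381.5 147.5] th 0.971
stem [ 0.4959 -0.4408  0.084 ] r 16.6 px [282.5 263.5] th -2.619
```

Call:
jog_arm(
  commands=[
    [0,2,0,-0.01],
    [0,2,0,-0.01],
    [0,2,0,-0.01],
    [0,0,0,0],
    [0,0,0,0],
  ],
)

```text
time: 13.05
tool_pos: [0.5209, -0.4355, 0.0516]
eef_rot: [-0.004, 0.713, 0.701, -0.002]
contact_force: [-5.6, -1.9, 0.4]
grip_width: 0.258
grip_force: 2.2
```

```bash
python3 - <<'E'
from h import *
feel('R'); valve()
E
```

```text
t 13.05 th 0.042 r 74.6mm z 0.0516 yaw-th 0.024 Ftan(res) -5.5 Frad(out) 2.1 Fz 0.4 grip 0.258
tool [ 0.5209 -0.4355  0.0516] yaw 1.553 F [-5.6 -1.9  0.4] bar [ 0.5225 -0.4008  0.077 ]
stem [ 0.5221 -0.4501  0.084 ] r 31.4 px [319.5 276.5] th -3.132
stem [ 0.4769 -0.4385  0.084 ] r 31.4 px [235.5 258.5] th -2.262
stem [ 0.5197 -0.4348  0.084 ] r 19.9 px [314.5 251.5] th -3.058
stem [ 0.5265 -0.3561  0.084 ] r 30.2 px [325.5  96.5] th 0.088
```

Call:
jog_arm(
  commands=[
    [0,1.5,0,-0.01],
    [0,1,0,-0.01],
    [0,1,0,0],
    [0,0,0,0],
    [0,0,0,0],
  ],
)

```text
time: 13.52
tool_pos: [0.5243, -0.4358, 0.0516]
eef_rot: [-0.004, 0.706, 0.708, -0.003]
contact_force: [-4.2, -3.2, 0.6]
grip_width: 0.259
grip_force: 2.3
```

Call:
jog_arm(
  commands=[
    [0,1,0,0],
    [0,0.5,0,0],
    [0,0,0,0],
    [0,0,0,0],
    [0,0,0,0],
  ],
)

```text
time: 13.93
tool_pos: [0.5256, -0.4359, 0.0516]
eef_rot: [-0.004, 0.707, 0.708, -0.003]
contact_force: [-4.6, -2.7, 0.6]
grip_width: 0.261
grip_force: 2.4
```

```bash
python3 - <<'E'
from h import *
feel('R'); valve()
E
```

```text
t 13.93 th -0.022 r 75.0mm z 0.0516 yaw-th -0.020 Ftan(res) -4.6 Frad(out) 2.6 Fz 0.6 grip 0.261
tool [ 0.5256 -0.4359  0.0516] yaw 1.572 F [-4.6 -2.7  0.6] bar [ 0.5252 -0.401   0.077 ]
stem [ 0.5244 -0.4537  0.084 ] r 16.0 px [314.5 281.5] th -3.125
stem [ 0.5249 -0.4377  0.084 ] r 24.1 px [315.5 255.5] th -3.134
stem [ 0.5265 -0.3561  0.084 ] r 29.1 px [318.5  95.5] th 0.028
```

Call:
jog_arm(
  commands=[
    [0,1,0,0],
    [0,0.5,0,0],
    [0,0,0,0],
    [0,0,0,0],
    [0,0,0,0],
  ],
)

```text
time: 14.4
tool_pos: [0.5259, -0.436, 0.0515]
eef_rot: [-0.005, 0.707, 0.708, -0.003]
contact_force: [-7.9, -3.5, 2.1]
grip_width: 0.259
grip_force: 3.8
```

The stop is felt: 7.9 N with almost no motion, so the right lever is closed. I'll back off, open, rise and go to the middle valve.

Call:
jog_arm(
  commands=[
    [0,-2,0,0],
    [0,0,0,0],
    [0,0,0,0],
    [0,0,0,0],
    [0,0,0,0],
  ],
  hand=0.4,
)

```text
time: 14.82
tool_pos: [0.5304, -0.4345, 0.0533]
eef_rot: [-0.0, 0.705, 0.709, 0.0]
contact_force: [-0.0, 0.2, 0.7]
grip_width: 0.602
grip_force: 0.0
```

Call:
jog_arm(
  commands=[
    [0,0,14,0],
    [0,0,0,0],
    [0,0,0,0],
    [0,0,0,0],
    [0,0,0,0],
  ],
)

```text
time: 15.23
tool_pos: [0.5303, -0.4352, 0.0394]
eef_rot: [0.0, 0.706, 0.708, 0.0]
contact_force: [-0.2, 0.4, -0.1]
grip_width: 0.6
grip_force: 0.0
```

I sent that z the wrong way, 14 mm down instead of up; nothing was touched (force about 0). Rising now.

Call:
jog_arm(
  commands=[
    [0,0,-16,0],
    [0,0,-18,0],
    [0,0,-18,0],
    [0,0,-18,0],
    [0,0,0,0],
  ],
)

```text
time: 15.65
tool_pos: [0.5327, -0.4367, 0.1142]
eef_rot: [0.004, 0.706, 0.708, 0.0]
contact_force: [-0.0, -0.7, 1.1]
grip_width: 0.595
grip_force: 0.0
```

```bash
sed -i 's/R=(.524,-.361)/R=(.5238,-.361)/' h.py; python3 - <<'E'
from h import *
valve(); goal('M',.05,.10,15)
E
```

```text
tool [ 0.5327 -0.4367  0.1142] yaw 1.575 F [-0.  -0.7  1.1] bar [ 0.5254 -0.4013  0.077 ]
stem [ 0.5246 -0.3584  0.084 ] r 24.6 px [305.5  98.5] th -0.018
stem [ 0.5029 -0.3802  0.084 ] r 23.4 px [273.5 132.5] th -0.819
stem [ 0.526 -0.44   0.084] r 20.8 px [308.5 215.5] th 3.126
stem [ 0.5492 -0.3781  0.084 ] r 25.7 px [342.5 129.5] th 0.799
at [ 0.5317 -0.4362  0.1121] 1.575
[[17, -3, 1, np.float64(0.0)], [18, -2, 1, np.float64(0.01)], [17, -3, 0, np.float64(0.0)], [18, -2, 1, np.float64(0.0)], [17, -3, 1, np.float64(0.01)]]
[[17, -3, 1, np.float64(0.0)], [18, -3, 1, np.float64(0.01)], [17, -3, 0, np.float64(-0.0)], [17, -3, 1, np.float64(0.0)], [18, -3, 1, np.float64(0.01)]]
[[17, -3, 1, np.float64(-0.0)], [17, -4, 1, np.float64(0.0)], [17, -3, 1, np.float64(0.01)], [18, -3, 0, np.float64(0.0)], [17, -4, 1, np.float64(0.0)]]
```

Call:
jog_arm(
  commands=[
    [17,-3,0,0],
    [18,-2,0,0.01],
    [17,-3,0,0],
    [18,-2,0,0],
    [17,-3,0,0.01],
  ],
)

```text
time: 16.12
tool_pos: [0.5167, -0.3469, 0.1083]
eef_rot: [-0.001, 0.713, 0.701, -0.0]
contact_force: [0.4, 1.0, 0.9]
grip_width: 0.599
grip_force: 0.0
```

Call:
jog_arm(
  commands=[
    [17,-3,0,0],
    [18,-3,0,0.01],
    [17,-3,0,0],
    [17,-3,0,0],
    [18,-3,0,0.01],
  ],
)

```text
time: 16.53
tool_pos: [0.5034, -0.2601, 0.1085]
eef_rot: [-0.001, 0.72, 0.694, -0.0]
contact_force: [0.2, 0.1, -0.4]
grip_width: 0.599
grip_force: 0.0
```

Call:
jog_arm(
  commands=[
    [17,-3,0,0],
    [17,-4,0,0],
    [17,-3,0,0.01],
    [18,-3,0,0],
    [17,-4,0,0],
  ],
)

```text
time: 16.95
tool_pos: [0.4901, -0.1732, 0.1087]
eef_rot: [-0.001, 0.723, 0.691, -0.0]
contact_force: [0.1, -0.2, 0.4]
grip_width: 0.603
grip_force: 0.0
```

Call:
jog_arm(
  commands=[
    [0,0,10,0],
    [0,0,10,0],
    [0,0,0,0],
    [0,0,0,0],
    [0,0,0,0],
  ],
)

```text
time: 17.37
tool_pos: [0.4906, -0.1752, 0.089]
eef_rot: [-0.0, 0.724, 0.69, -0.0]
contact_force: [0.6, -0.0, 0.2]
grip_width: 0.602
grip_force: 0.0
```

```bash
python3 - <<'E'
from h import *
im=valve(); cv2.imwrite("pics/w5.png",im[...,::-1]); goal('M',.05,.054,5)
E
```

```text
tool [ 0.4906 -0.1752  0.089 ] yaw 1.523 F [ 0.6 -0.   0.2] bar [ 0.4974 -0.1382  0.077 ]
stem [ 0.4995 -0.0964  0.084 ] r 29.2 px [326.5  97.5] th 0.049
stem [ 0.4672 -0.18    0.084 ] r 31.4 px [282.5 233.5] th -2.515
stem [ 0.4959 -0.1842  0.084 ] r 15.5 px [326.5 237.5] th -3.109
stem [ 0.5217 -0.1166  0.084 ] r 27.0 px [365.5 131.5] th 0.844
at [ 0.4908 -0.1752  0.0893] 1.523
[[0, 0, 7, np.float64(0.0)], [0, 1, 7, np.float64(0.0)], [0, 0, 7, np.float64(0.0)], [0, 1, 7, np.float64(0.0)], [0, 0, 7, np.float64(0.0)]]
```

Call:
jog_arm(
  commands=[
    [1,3,0,0],
    [0,0,12,0],
    [0,0,12,0],
    [0,0,11,0],
    [0,0,0,0],
  ],
)

```text
time: 17.83
tool_pos: [0.4915, -0.1729, 0.0515]
eef_rot: [-0.002, 0.723, 0.691, -0.001]
contact_force: [0.4, 0.1, -0.4]
grip_width: 0.597
grip_force: 0.0
```

Call:
jog_arm(
  commands=[
    [0,0,0,0],
    [0,0,0,0],
    [0,0,0,0],
    [0,0,0,0],
    [0,0,0,0],
  ],
  hand=0.74,
)

```text
time: 18.25
tool_pos: [0.4941, -0.1736, 0.0549]
eef_rot: [0.0, 0.723, 0.691, 0.0]
contact_force: [0.4, 0.2, -0.3]
grip_width: 0.257
grip_force: 0.0
```

Call:
jog_arm(
  commands=[
    [0,-2,0,0.02],
    [0,-2,0,0.03],
    [0,-2,0,0.03],
    [0,-2,0,0.03],
    [0,0,0,0],
  ],
)

```text
time: 18.67
tool_pos: [0.486, -0.1726, 0.0548]
eef_rot: [0.0, 0.761, 0.649, 0.0]
contact_force: [2.1, 0.6, 0.5]
grip_width: 0.26
grip_force: 1.1
```

```bash
sed -i 's/M=(.4965,-.1005)/M=(.498,-.0995)/' h.py; python3 - <<'E'
from h import *
feel('M'); valve()
E
```

```text
t 18.67 th 0.162 r 74.1mm z 0.0548 yaw-th 0.004 Ftan(res) 2.0 Frad(out) -0.9 Fz 0.5 grip 0.260
tool [ 0.486  -0.1726  0.0548] yaw 1.413 F [2.1 0.6 0.5] bar [ 0.4941 -0.1378  0.077 ]
stem [ 0.4684 -0.1718  0.084 ] r 31.4 px [285.5 253.5] th -2.495
stem [ 0.4883 -0.1793  0.084 ] r 31.4 px [323.5 260.5] th -3.002
stem [ 0.5001 -0.0937  0.084 ] r 30.2 px [320.5  95.5] th 0.136
stem [ 0.4876 -0.1908  0.084 ] r 17.2 px [325.5 278.5] th -3.02
stem [ 0.4747 -0.1161  0.084 ] r 31.4 px [276.5 151.5] th -0.731
```

Call:
jog_arm(
  commands=[
    [0.1,-3,0,0.04],
    [0,-3,0,0.04],
    [0.1,-3,0,0.04],
    [0.1,-3,0,0.04],
    [0,-3,0,0.04],
  ],
)

```text
time: 19.13
tool_pos: [0.4721, -0.1688, 0.0548]
eef_rot: [0.001, 0.822, 0.57, 0.001]
contact_force: [3.8, 0.5, -0.3]
grip_width: 0.255
grip_force: 1.5
```

Call:
jog_arm(
  commands=[
    [0.1,-3,0,0.04],
    [0,-3,0,0.04],
    [0.1,-3,0,0.04],
    [0.1,-3,0,0.04],
    [0,0,0,0],
  ],
)

```text
time: 19.55
tool_pos: [0.4605, -0.1638, 0.0547]
eef_rot: [0.0, 0.864, 0.503, 0.0]
contact_force: [1.6, 0.1, -0.1]
grip_width: 0.259
grip_force: 0.7
```

```bash
python3 - <<'E'
from h import *
feel('M')
E
```

```text
t 19.55 th 0.528 r 74.4mm z 0.0547 yaw-th 0.011 Ftan(res) 1.4 Frad(out) -0.9 Fz -0.1 grip 0.259
```

Call:
jog_arm(
  commands=[
    [0.1,-3,0,0.04],
    [0,-3,0,0.04],
    [0.1,-2,0,0.03],
    [0,0,0,0],
    [0,0,0,0],
  ],
)

```text
time: 19.97
tool_pos: [0.4538, -0.1598, 0.0546]
eef_rot: [0.0, 0.89, 0.456, -0.0]
contact_force: [2.1, 0.4, 2.0]
grip_width: 0.26
grip_force: 1.0
```

Call:
jog_arm(
  commands=[
    [0.1,-3,0,0.04],
    [0,-3,0,0.04],
    [0.1,-2,0,0.03],
    [0,0,0,0],
    [0,0,0,0],
  ],
)

```text
time: 20.38
tool_pos: [0.4476, -0.1547, 0.0545]
eef_rot: [0.0, 0.914, 0.406, -0.0]
contact_force: [1.0, -1.2, 1.8]
grip_width: 0.258
grip_force: 1.0
```

Call:
jog_arm(
  commands=[
    [0.1,-3,0,0.04],
    [0,-3,0,0.04],
    [0.1,-2,0,0.03],
    [0,0,0,0],
    [0,0,0,0],
  ],
)

```text
time: 20.8
tool_pos: [0.4418, -0.149, 0.0545]
eef_rot: [0.0, 0.935, 0.355, -0.0]
contact_force: [1.1, -1.1, 1.9]
grip_width: 0.26
grip_force: 1.0
```

Call:
jog_arm(
  commands=[
    [0.1,-3,0,0.04],
    [0,-3,0,0.04],
    [0.1,-2,0,0.03],
    [0,0,0,0],
    [0,0,0,0],
  ],
)

```text
time: 21.22
tool_pos: [0.4368, -0.1427, 0.0544]
eef_rot: [-0.0, 0.953, 0.303, -0.0]
contact_force: [2.3, -1.4, 1.2]
grip_width: 0.259
grip_force: 1.0
```

Call:
jog_arm(
  commands=[
    [0.1,-3,0,0.04],
    [0,-3,0,0.04],
    [0.1,-2,0,0.03],
    [0,0,0,0],
    [0,0,0,0],
  ],
)

```text
time: 21.63
tool_pos: [0.4324, -0.1359, 0.0544]
eef_rot: [-0.0, 0.968, 0.25, -0.001]
contact_force: [0.4, -1.4, 1.8]
grip_width: 0.261
grip_force: 1.1
```

```bash
python3 - <<'E'
from h import *
feel('M')
E
```

```text
t 21.63 th 1.064 r 75.0mm z 0.0544 yaw-th -0.000 Ftan(res) 1.4 Frad(out) 0.3 Fz 1.8 grip 0.261
```

Call:
jog_arm(
  commands=[
    [0.1,-3,0,0.04],
    [0,-3,0,0.04],
    [0.1,-2,0,0.03],
    [0,0,0,0],
    [0,0,0,0],
  ],
)

```text
time: 22.05
tool_pos: [0.4289, -0.1286, 0.0543]
eef_rot: [-0.0, 0.98, 0.197, -0.001]
contact_force: [-0.6, -3.1, 0.5]
grip_width: 0.261
grip_force: 1.1
```

Call:
jog_arm(
  commands=[
    [0.1,-3,0,0.04],
    [0,-3,0,0.04],
    [0.1,-2,0,0.03],
    [0,0,0,0],
    [0,0,0,0],
  ],
)

```text
time: 22.47
tool_pos: [0.4261, -0.1209, 0.0542]
eef_rot: [-0.0, 0.99, 0.143, -0.001]
contact_force: [-1.1, -2.1, 1.2]
grip_width: 0.264
grip_force: 1.1
```

Call:
jog_arm(
  commands=[
    [0.1,-3,0,0.04],
    [0,-3,0,0.04],
    [0.1,-2,0,0.03],
    [0,0,0,0],
    [0,0,0,0],
  ],
)

```text
time: 22.88
tool_pos: [0.4244, -0.113, 0.0542]
eef_rot: [-0.0, 0.996, 0.088, -0.001]
contact_force: [-1.0, -1.7, 0.3]
grip_width: 0.258
grip_force: 1.1
```

Call:
jog_arm(
  commands=[
    [0.1,-3,0,0.04],
    [0,-3,0,0.04],
    [0.1,-2,0,0.02],
    [0,0,0,0],
    [0,0,0,0],
  ],
)

```text
time: 23.3
tool_pos: [0.4238, -0.1049, 0.0543]
eef_rot: [-0.0, 0.999, 0.038, -0.0]
contact_force: [-0.8, -2.6, -1.1]
grip_width: 0.258
grip_force: 1.1
```

```bash
python3 - <<'E'
from h import *
feel('M'); valve()
E
```

```text
t 23.30 th 1.498 r 74.4mm z 0.0543 yaw-th 0.004 Ftan(res) 2.6 Frad(out) 1.0 Fz -1.1 grip 0.258
tool [ 0.4238 -0.1049  0.0543] yaw 0.076 F [-0.8 -2.6 -1.1] bar [ 0.4589 -0.1024  0.077 ]
stem [ 0.4151 -0.1118  0.084 ] r 30.2 px [331.5 266.5] th -1.782
stem [ 0.4987 -0.0959  0.084 ] r 31.4 px [313.5 107.5] th 1.408
stem [ 0.4065 -0.108   0.084 ] r 15.5 px [323.5 279.5] th -1.678
stem [ 0.427  -0.1064  0.084 ] r 16.3 px [323.5 246.5] th -1.695
stem [ 0.4758 -0.1198  0.084 ] r 23.0 px [358.5 159.5] th 2.368
```

Call:
jog_arm(
  commands=[
    [0,-2,0,0.03],
    [0,-2,0,0.03],
    [0,-1,0,0.01],
    [0,0,0,0],
    [0,0,0,0],
  ],
)

```text
time: 23.77
tool_pos: [0.4237, -0.1, 0.0544]
eef_rot: [-0.0, 1.0, 0.003, -0.0]
contact_force: [-2.4, -2.0, -0.7]
grip_width: 0.257
grip_force: 1.3
```

Call:
jog_arm(
  commands=[
    [0,-1,0,0.01],
    [0,-1,0,0.01],
    [0,0,0,0],
    [0,0,0,0],
    [0,0,0,0],
  ],
)

```text
time: 24.18
tool_pos: [0.4236, -0.098, 0.0544]
eef_rot: [-0.0, 1.0, -0.008, -0.0]
contact_force: [-2.0, -3.2, -2.4]
grip_width: 0.263
grip_force: 1.5
```

Call:
jog_arm(
  commands=[
    [0,-1,0,0.01],
    [0,-1,0,0],
    [0,0,0,0],
    [0,0,0,0],
    [0,0,0,0],
  ],
)

```text
time: 24.6
tool_pos: [0.424, -0.096, 0.0545]
eef_rot: [-0.0, 1.0, -0.013, 0.0]
contact_force: [-2.8, -3.6, -0.5]
grip_width: 0.261
grip_force: 1.4
```

```bash
python3 - <<'E'
from h import *
feel('M'); valve()
E
```

```text
t 24.60 th 1.618 r 74.1mm z 0.0545 yaw-th 0.023 Ftan(res) 3.7 Frad(out) 2.6 Fz -0.5 grip 0.261
tool [ 0.424  -0.096   0.0545] yaw -0.025 F [-2.8 -3.6 -0.5] bar [ 0.4585 -0.0975  0.077 ]
stem [ 0.5024 -0.0978  0.084 ] r 31.4 px [320.5 100.5] th 1.578
stem [ 0.4082 -0.0978  0.084 ] r 18.8 px [324.5 276.5] th -1.577
stem [ 0.422  -0.0975  0.084 ] r 23.3 px [323.5 254.5] th -1.572
stem [ 0.4766 -0.1174  0.084 ] r 27.9 px [361.5 154.5] th 2.404
stem [ 0.4124 -0.1357  0.084 ] r 16.5 px [392.5 268.5] th -2.262
```

Call:
jog_arm(
  commands=[
    [0,-1,0,0.01],
    [0,-1,0,0],
    [0,0,0,0],
    [0,0,0,0],
    [0,0,0,0],
  ],
)

```text
time: 25.07
tool_pos: [0.4241, -0.0954, 0.0545]
eef_rot: [0.001, 1.0, -0.018, 0.0]
contact_force: [-2.0, -7.1, -1.1]
grip_width: 0.257
grip_force: 3.6
```

Call:
jog_arm(
  commands=[
    [0,2,0,0],
    [0,1,0,0],
    [0,0,0,0],
    [0,0,0,0],
    [0,0,0,0],
  ],
  hand=0.4,
)

```text
time: 25.48
tool_pos: [0.4242, -0.0967, 0.0546]
eef_rot: [-0.0, 1.0, -0.017, 0.0]
contact_force: [-0.9, 0.4, 1.0]
grip_width: 0.595
grip_force: 0.0
```

Call:
jog_arm(
  commands=[
    [0,0,-14,0],
    [0,0,-14,0],
    [0,0,-14,0],
    [0,0,-14,0],
    [0,0,0,0],
  ],
)

```text
time: 25.9
tool_pos: [0.4258, -0.0971, 0.1127]
eef_rot: [0.0, 1.0, -0.017, 0.002]
contact_force: [0.5, -1.4, -0.5]
grip_width: 0.602
grip_force: 0.0
```

```bash
sed -i 's/L=(.486,.138)/L=(.4875,.139)/' h.py; python3 - <<'E'
from h import *
valve(); goal('L',.02,.11,15)
E
```

```text
tool [ 0.4258 -0.0971  0.1127] yaw -0.035 F [ 0.5 -1.4 -0.5] bar [ 0.4583 -0.0971  0.077 ]
stem [ 0.5003 -0.0964  0.084 ] r 25.7 px [315.5 106.5] th 1.554
stem [ 0.4775 -0.1185  0.084 ] r 23.2 px [349.5 140.5] th 2.408
stem [ 0.4777 -0.0725  0.084 ] r 26.8 px [281.5 142.5] th 0.671
stem [ 0.4147 -0.0975  0.084 ] r 15.5 px [321.5 227.5] th -1.58
at [ 0.425  -0.0971  0.1115] -0.035
[[4, -11, 0, np.float64(-0.11)], [5, -10, 0, np.float64(-0.1)], [5, -10, 0, np.float64(-0.11)], [7, -9, 0, np.float64(-0.1)], [8, -9, 1, np.float64(-0.11)]]
[[9, -7, 0, np.float64(-0.1)], [9, -7, 0, np.float64(-0.11)], [10, -5, 0, np.float64(-0.11)], [11, -5, 0, np.float64(-0.1)], [11, -3, 0, np.float64(-0.11)]]
[[11, -2, 0, np.float64(-0.1)], [12, -1, 0, np.float64(-0.11)], [11, 0, 0, np.float64(-0.1)], [12, 2, 0, np.float64(-0.11)], [11, 2, 1, np.float64(-0.11)]]
```

Call:
jog_arm(
  commands=[
    [4,-11,0,-0.11],
    [5,-10,0,-0.1],
    [5,-10,0,-0.11],
    [7,-9,0,-0.1],
    [8,-9,0,-0.11],
  ],
)

```text
time: 26.37
tool_pos: [0.4434, -0.0426, 0.1095]
eef_rot: [-0.0, 0.969, 0.247, -0.001]
contact_force: [1.0, -0.9, 0.6]
grip_width: 0.601
grip_force: 0.0
```

Call:
jog_arm(
  commands=[
    [9,-7,0,-0.1],
    [9,-7,0,-0.11],
    [10,-5,0,-0.11],
    [11,-5,0,-0.1],
    [11,-3,0,-0.11],
  ],
)

```text
time: 26.78
tool_pos: [0.464, 0.0112, 0.1094]
eef_rot: [-0.001, 0.87, 0.493, -0.001]
contact_force: [0.3, -0.5, 0.2]
grip_width: 0.596
grip_force: 0.0
```

Call:
jog_arm(
  commands=[
    [11,-2,0,-0.1],
    [12,-1,0,-0.11],
    [11,0,0,-0.1],
    [12,2,0,-0.11],
    [11,2,0,-0.11],
  ],
)

```text
time: 27.2
tool_pos: [0.4843, 0.0651, 0.1094]
eef_rot: [-0.001, 0.711, 0.703, -0.0]
contact_force: [-0.1, -0.6, -0.7]
grip_width: 0.601
grip_force: 0.0
```

Call:
jog_arm(
  commands=[
    [0,0,10,0],
    [0,0,10,0],
    [0,0,0,0],
    [0,0,0,0],
    [0,0,0,0],
  ],
)

```text
time: 27.62
tool_pos: [0.4842, 0.0635, 0.09]
eef_rot: [-0.0, 0.713, 0.701, -0.001]
contact_force: [0.2, 0.5, -0.4]
grip_width: 0.601
grip_force: 0.0
```

```bash
python3 - <<'E'
from h import *
im=valve(); cv2.imwrite("pics/w6.png",im[...,::-1]); goal('L',.02,.054,5)
E
```

```text
tool [0.4842 0.0635 0.09  ] yaw 1.553 F [ 0.2  0.5 -0.4] bar [0.6403 0.1152 0.077 ]
stem [0.6379 0.0659 0.084 ] r 17.2 px [554.5 217.5] th -3.092
stem [0.6129 0.1183 0.084 ] r 29.2 px [531.5 136.5] th -1.458
stem [0.6147 0.0759 0.084 ] r 25.8 px [521.5 203.5] th -2.564
stem [0.5931 0.1268 0.084 ] r 21.6 px [500.5 122.5] th -1.33
stem [0.6019 0.0841 0.084 ] r 17.7 px [503.5 191.5] th -2.25
stem [0.6334 0.0927 0.084 ] r 29.2 px [556.5 177.5] th -2.84
stem [0.6621 0.0724 0.084 ] r 25.8 px [594.5 207.5] th 2.672
stem [0.6551 0.0642 0.084 ] r 17.7 px [580.5 219.5] th 2.86
at [0.4845 0.0637 0.0903] 1.553
[[0, 0, 7, np.float64(0.0)], [0, 1, 8, np.float64(0.0)], [0, 0, 7, np.float64(0.0)], [0, 0, 7, np.float64(0.0)], [0, 0, 7, np.float64(0.0)]]
```

```bash
sed -i 's/60),key=lambda q:q\[1\]\[4\])/60),key=lambda q:-abs(q[0][0]-320))/' h.py; python3 - <<'E'
from h import *
valve()
E
```

```text
tool [0.4845 0.0637 0.0903] yaw 1.553 F [0.1 0.  0.5] bar [0.4878 0.0993 0.077 ]
stem [0.4882 0.1411 0.084 ] r 29.2 px [321.5 100.5] th 0.009
stem [0.4875 0.0528 0.084 ] r 15.5 px [322.5 239.5] th -3.134
stem [0.463  0.1251 0.084 ] r 23.4 px [279.5 129.5] th -0.768
stem [0.4686 0.1173 0.084 ] r 24.4 px [289.5 142.5] th -0.82
```

Call:
jog_arm(
  commands=[
    [0,2,0,0],
    [0,0,12,0],
    [0,0,12,0],
    [0,0,11,0],
    [0,0,0,0],
  ],
)

```text
time: 28.13
tool_pos: [0.4854, 0.0638, 0.0538]
eef_rot: [-0.001, 0.713, 0.701, -0.001]
contact_force: [0.7, -0.2, -0.0]
grip_width: 0.599
grip_force: 0.0
```

Call:
jog_arm(
  commands=[
    [0,0,0,0],
    [0,0,0,0],
    [0,0,0,0],
    [0,0,0,0],
    [0,0,0,0],
  ],
  hand=0.74,
)

```text
time: 28.55
tool_pos: [0.487, 0.0642, 0.0559]
eef_rot: [0.0, 0.713, 0.701, 0.0]
contact_force: [-0.8, -0.5, -0.2]
grip_width: 0.258
grip_force: 0.0
```

Call:
jog_arm(
  commands=[
    [0,-2,0,0.02],
    [0,-2,0,0.03],
    [0,-2,0,0.03],
    [0,-2,0,0.03],
    [0,0,0,0],
  ],
)

```text
time: 28.97
tool_pos: [0.4789, 0.0647, 0.0558]
eef_rot: [0.0, 0.751, 0.661, 0.0]
contact_force: [0.4, 0.3, -1.0]
grip_width: 0.261
grip_force: 0.4
```

```bash
python3 - <<'E'
from h import *
feel('L'); valve()
E
```

```text
t 28.97 th 0.115 r 74.8mm z 0.0558 yaw-th -0.013 Ftan(res) 0.4 Frad(out) -0.4 Fz -1.0 grip 0.261
tool [0.4789 0.0647 0.0558] yaw 1.443 F [ 0.4  0.3 -1. ] bar [0.4852 0.0994 0.077 ]
stem [0.481  0.0499 0.084 ] r 19.3 px [324.5 272.5] th -3.056
stem [0.4825 0.0623 0.084 ] r 24.3 px [324.5 252.5] th -3.068
stem [0.4862 0.1391 0.084 ] r 29.2 px [312.5 107.5] th 0.025
```

Call:
jog_arm(
  commands=[
    [0.1,-3,0,0.04],
    [0,-3,0,0.04],
    [0.1,-3,0,0.04],
    [0.1,-3,0,0.04],
    [0,0,0,0],
  ],
)

```text
time: 29.43
tool_pos: [0.4669, 0.0671, 0.0557]
eef_rot: [0.0, 0.801, 0.599, 0.0]
contact_force: [0.7, -0.3, -0.3]
grip_width: 0.262
grip_force: 0.1
```

Call:
jog_arm(
  commands=[
    [0.1,-3,0,0.04],
    [0,-3,0,0.04],
    [0.1,-3,0,0.04],
    [0.1,-3,0,0.04],
    [0,0,0,0],
  ],
)

```text
time: 29.85
tool_pos: [0.4557, 0.0713, 0.0556]
eef_rot: [0.0, 0.846, 0.533, -0.0]
contact_force: [0.3, -0.3, 0.8]
grip_width: 0.258
grip_force: 0.2
```

```bash
python3 - <<'E'
from h import *
feel('L'); valve()
E
```

```text
t 29.85 th 0.439 r 74.8mm z 0.0556 yaw-th -0.006 Ftan(res) 0.4 Frad(out) 0.2 Fz 0.8 grip 0.258
tool [0.4557 0.0713 0.0556] yaw 1.125 F [ 0.3 -0.3  0.8] bar [0.4725 0.1025 0.077 ]
stem [0.4557 0.0642 0.084 ] r 31.4 px [323.5 260.5] th -2.729
stem [0.4518 0.0547 0.084 ] r 15.9 px [324.5 276.5] th -2.734
stem [0.4899 0.1432 0.084 ] r 31.4 px [317.5  97.5] th 0.405
stem [0.4989 0.1156 0.084 ] r 25.8 px [358.5 142.5] th 1.112
```

Call:
jog_arm(
  commands=[
    [0.1,-3,0,0.04],
    [0,-3,0,0.04],
    [0.1,-2,0,0.03],
    [0,0,0,0],
    [0,0,0,0],
  ],
)

```text
time: 30.32
tool_pos: [0.4488, 0.0753, 0.0555]
eef_rot: [-0.0, 0.874, 0.487, -0.0]
contact_force: [0.7, -0.9, 0.7]
grip_width: 0.26
grip_force: 0.4
```

Call:
jog_arm(
  commands=[
    [0.1,-3,0,0.04],
    [0,-3,0,0.04],
    [0.1,-2,0,0.03],
    [0,0,0,0],
    [0,0,0,0],
  ],
)

```text
time: 30.73
tool_pos: [0.4421, 0.0799, 0.0554]
eef_rot: [-0.0, 0.899, 0.438, -0.0]
contact_force: [0.6, -1.3, 0.3]
grip_width: 0.262
grip_force: 0.4
```

Call:
jog_arm(
  commands=[
    [0.1,-3,0,0.04],
    [0,-3,0,0.04],
    [0.1,-2,0,0.03],
    [0,0,0,0],
    [0,0,0,0],
  ],
)

```text
time: 31.15
tool_pos: [0.4361, 0.0853, 0.0554]
eef_rot: [-0.0, 0.922, 0.388, -0.0]
contact_force: [0.4, -0.4, -0.1]
grip_width: 0.259
grip_force: 0.3
```

```bash
python3 - <<'E'
from h import *
feel('L')
E
```

```text
t 31.15 th 0.763 r 74.4mm z 0.0554 yaw-th -0.011 Ftan(res) 0.5 Frad(out) -0.0 Fz -0.1 grip 0.259
```

Call:
jog_arm(
  commands=[
    [0.1,-3,0,0.04],
    [0,-3,0,0.04],
    [0.1,-2,0,0.03],
    [0,0,0,0],
    [0,0,0,0],
  ],
)

```text
time: 31.57
tool_pos: [0.4308, 0.0913, 0.0554]
eef_rot: [-0.0, 0.942, 0.337, -0.0]
contact_force: [0.4, -1.1, -0.4]
grip_width: 0.264
grip_force: 0.3
```

Call:
jog_arm(
  commands=[
    [0.1,-3,0,0.04],
    [0,-3,0,0.04],
    [0.1,-2,0,0.03],
    [0,0,0,0],
    [0,0,0,0],
  ],
)

```text
time: 31.98
tool_pos: [0.4262, 0.0978, 0.0554]
eef_rot: [-0.0, 0.959, 0.284, -0.0]
contact_force: [-1.1, -1.1, 0.1]
grip_width: 0.261
grip_force: 0.3
```

Call:
jog_arm(
  commands=[
    [0.1,-3,0,0.04],
    [0,-3,0,0.04],
    [0.1,-2,0,0.03],
    [0,0,0,0],
    [0,0,0,0],
  ],
)

```text
time: 32.4
tool_pos: [0.4222, 0.1047, 0.0554]
eef_rot: [-0.0, 0.973, 0.231, -0.0]
contact_force: [0.2, -0.1, -1.1]
grip_width: 0.258
grip_force: 0.3
```

```bash
python3 - <<'E'
from h import *
feel('L'); valve()
E
```

```text
t 32.40 th 1.087 r 73.8mm z 0.0554 yaw-th -0.017 Ftan(res) 0.2 Frad(out) -0.1 Fz -1.1 grip 0.258
tool [0.4222 0.1047 0.0554] yaw 0.467 F [ 0.2 -0.1 -1.1] bar [0.453  0.1197 0.077 ]
stem [0.4867 0.1393 0.084 ] r 30.3 px [315.5 112.5] th 1.046
stem [0.4068 0.0937 0.084 ] r 16.0 px [324.5 280.5] th -2.084
stem [0.4201 0.1011 0.084 ] r 25.2 px [323.5 256.5] th -2.086
```

Call:
jog_arm(
  commands=[
    [0,-3,0,0.04],
    [0,-3,0,0.04],
    [0.1,-2,0,0.03],
    [0,0,0,0],
    [0,0,0,0],
  ],
)

```text
time: 32.87
tool_pos: [0.419, 0.1121, 0.0554]
eef_rot: [-0.0, 0.984, 0.177, -0.0]
contact_force: [-0.2, -0.3, -0.0]
grip_width: 0.265
grip_force: 0.3
```

Call:
jog_arm(
  commands=[
    [0,-3,0,0.04],
    [0,-3,0,0.04],
    [0.1,-2,0,0.03],
    [0,0,0,0],
    [0,0,0,0],
  ],
)

```text
time: 33.28
tool_pos: [0.4166, 0.1197, 0.0554]
eef_rot: [-0.0, 0.992, 0.123, -0.0]
contact_force: [-0.4, -0.2, 0.0]
grip_width: 0.259
grip_force: 0.3
```

Call:
jog_arm(
  commands=[
    [0,-3,0,0.04],
    [0,-3,0,0.04],
    [0.1,-2,0,0.03],
    [0,0,0,0],
    [0,0,0,0],
  ],
)

```text
time: 33.7
tool_pos: [0.415, 0.1275, 0.0554]
eef_rot: [-0.0, 0.998, 0.068, -0.0]
contact_force: [-0.7, -0.2, -0.5]
grip_width: 0.259
grip_force: 0.3
```

Call:
jog_arm(
  commands=[
    [0,-3,0,0.04],
    [0,-2,0,0.03],
    [0,-2,0,0.02],
    [0,0,0,0],
    [0,0,0,0],
  ],
)

```text
time: 34.12
tool_pos: [0.4142, 0.1344, 0.0554]
eef_rot: [-0.0, 1.0, 0.023, -0.0]
contact_force: [-1.5, -1.6, -0.4]
grip_width: 0.262
grip_force: 0.5
```

Call:
jog_arm(
  commands=[
    [0,-1,0,0.02],
    [0,-1,0,0.01],
    [0,-1,0,0.01],
    [0,0,0,0],
    [0,0,0,0],
  ],
)

```text
time: 34.53
tool_pos: [0.414, 0.1375, 0.0554]
eef_rot: [0.0, 1.0, 0.003, -0.0]
contact_force: [-1.2, -2.1, 0.6]
grip_width: 0.258
grip_force: 0.8
```

```bash
python3 - <<'E'
from h import *
feel('L'); valve()
E
```

```text
t 34.53 th 1.550 r 73.5mm z 0.0554 yaw-th -0.016 Ftan(res) 2.1 Frad(out) 1.2 Fz 0.6 grip 0.258
tool [0.414  0.1375 0.0554] yaw 0.005 F [-1.2 -2.1  0.6] bar [0.4477 0.1377 0.077 ]
stem [0.3946 0.1351 0.084 ] r 15.8 px [324.5 281.5] th -1.621
stem [0.4921 0.1403 0.084 ] r 30.2 px [315.5 101.5] th 1.513
stem [0.4105 0.1358 0.084 ] r 24.3 px [323.5 256.5] th -1.623
```

Call:
jog_arm(
  commands=[
    [0,-1,0,0.01],
    [0,-1,0,0],
    [0,0,0,0],
    [0,0,0,0],
    [0,0,0,0],
  ],
)

```text
time: 35.0
tool_pos: [0.4143, 0.1395, 0.0554]
eef_rot: [-0.0, 1.0, -0.003, 0.0]
contact_force: [-1.5, -0.6, -0.2]
grip_width: 0.262
grip_force: 0.8
```

Call:
jog_arm(
  commands=[
    [0,-1,0,0.01],
    [0,-0.5,0,0],
    [0,0,0,0],
    [0,0,0,0],
    [0,0,0,0],
  ],
)

```text
time: 35.42
tool_pos: [0.4143, 0.141, 0.0555]
eef_rot: [-0.0, 1.0, -0.008, 0.0]
contact_force: [-0.8, -2.2, -1.4]
grip_width: 0.263
grip_force: 0.9
```

Call:
jog_arm(
  commands=[
    [0,-1,0,0],
    [0,-0.5,0,0],
    [0,0,0,0],
    [0,0,0,0],
    [0,0,0,0],
  ],
)

```text
time: 35.83
tool_pos: [0.4142, 0.142, 0.0554]
eef_rot: [0.0, 1.0, -0.008, -0.0]
contact_force: [-1.6, -4.6, 0.7]
grip_width: 0.266
grip_force: 2.2
```

The stop is felt on the left valve: 4.6 N and rising as motion fades, at about 1.57 rad. I'll release, rise and go to the ring.

Call:
jog_arm(
  commands=[
    [0,2,0,0],
    [0,0,0,0],
    [0,0,0,0],
    [0,0,0,0],
    [0,0,0,0],
  ],
  hand=0.4,
)

```text
time: 36.25
tool_pos: [0.4146, 0.1409, 0.0556]
eef_rot: [-0.0, 1.0, -0.007, 0.0]
contact_force: [0.1, -0.3, 1.0]
grip_width: 0.598
grip_force: 0.0
```

Call:
jog_arm(
  commands=[
    [0,0,-14,0],
    [0,0,-14,0],
    [0,0,-14,0],
    [0,0,-14,0],
    [0,0,0,0],
  ],
)

```text
time: 36.67
tool_pos: [0.4161, 0.1414, 0.1137]
eef_rot: [-0.001, 1.0, -0.008, 0.002]
contact_force: [0.5, 0.3, 0.6]
grip_width: 0.601
grip_force: 0.0
```

```bash
python3 - <<'E'
from h import *
valve(); plan([.4535,-.217,.115],np.pi/2,20)
E
```

```text
tool [0.4161 0.1414 0.1137] yaw -0.015 F [0.5 0.3 0.6] bar [0.4474 0.1403 0.077 ]
stem [0.4886 0.141  0.084 ] r 25.6 px [319.5 109.5] th 1.553
stem [0.4681 0.1624 0.084 ] r 22.4 px [288.5 141.5] th 0.753
at [0.4154 0.141  0.1125] -0.015
[[2, 18, 0, np.float64(-0.08)], [1, 18, 0, np.float64(-0.08)], [-1, 18, 0, np.float64(-0.08)], [-2, 18, 0, np.float64(-0.08)], [-3, 17, -1, np.float64(-0.08)]]
[[-5, 18, 0, np.float64(-0.08)], [-7, 17, 0, np.float64(-0.08)], [-7, 16, 0, np.float64(-0.07)], [-9, 16, 0, np.float64(-0.08)], [-10, 14, 0, np.float64(-0.08)]]
[[-11, 15, 0, np.float64(-0.08)], [-12, 13, 0, np.float64(-0.08)], [-14, 12, -1, np.float64(-0.08)], [-14, 11, 0, np.float64(-0.08)], [-15, 10, 0, np.float64(-0.08)]]
[[-16, 9, 0, np.float64(-0.08)], [-16, 7, 0, np.float64(-0.08)], [-17, 6, 0, np.float64(-0.08)], [-17, 5, 0, np.float64(-0.08)], [-18, 3, 0, np.float64(-0.08)]]
```

Call:
jog_arm(
  commands=[
    [2,18,0,-0.08],
    [1,18,0,-0.08],
    [-1,18,0,-0.08],
    [-2,18,0,-0.08],
    [-3,17,0,-0.08],
  ],
)

```text
time: 37.13
tool_pos: [0.4234, 0.0505, 0.1105]
eef_rot: [-0.0, 0.981, 0.193, -0.001]
contact_force: [0.4, -0.1, -0.3]
grip_width: 0.601
grip_force: 0.0
```

Call:
jog_arm(
  commands=[
    [-5,18,0,-0.08],
    [-7,17,0,-0.08],
    [-7,16,0,-0.07],
    [-9,16,0,-0.08],
    [-10,14,0,-0.08],
  ],
)

```text
time: 37.55
tool_pos: [0.4325, -0.0391, 0.1105]
eef_rot: [-0.0, 0.925, 0.38, -0.001]
contact_force: [0.0, -0.9, 0.7]
grip_width: 0.599
grip_force: 0.0
```

Call:
jog_arm(
  commands=[
    [-11,15,0,-0.08],
    [-12,13,0,-0.08],
    [-14,12,0,-0.08],
    [-14,11,0,-0.08],
    [-15,10,0,-0.08],
  ],
)

```text
time: 37.97
tool_pos: [0.4423, -0.1289, 0.1104]
eef_rot: [-0.001, 0.831, 0.556, -0.0]
contact_force: [0.3, -0.0, -0.3]
grip_width: 0.598
grip_force: 0.0
```

Call:
jog_arm(
  commands=[
    [-16,9,0,-0.08],
    [-16,7,0,-0.08],
    [-17,6,0,-0.08],
    [-17,5,0,-0.08],
    [-18,3,0,-0.08],
  ],
  hand=0.2,
)

```text
time: 38.38
tool_pos: [0.4521, -0.2179, 0.1103]
eef_rot: [-0.001, 0.704, 0.71, -0.0]
contact_force: [0.7, -0.9, -0.1]
grip_width: 0.803
grip_force: 0.0
```

Call:
jog_arm(
  commands=[
    [0,0,0,0],
    [0,0,0,0],
    [0,0,0,0],
    [0,0,0,0],
    [0,0,0,0],
  ],
)

```text
time: 38.8
tool_pos: [0.4524, -0.2163, 0.1113]
eef_rot: [-0.0, 0.705, 0.709, 0.0]
contact_force: [0.6, 0.1, 0.9]
grip_width: 0.802
grip_force: 0.0
```

```bash
cat >> h.py <<'E'
def ringpos(z=.084):
    s=monitor.sense(); im=snapshot("wrist"); c=cam("wrist",s); hsv=cv2.cvtColor(im,cv2.COLOR_RGB2HSV)
    m=cv2.inRange(hsv,np.array((0,150,70)),np.array((8,255,255)))|cv2.inRange(hsv,np.array((172,150,70)),np.array((180,255,255)))
    k=max(cv2.findContours(m,cv2.RETR_EXTERNAL,cv2.CHAIN_APPROX_NONE)[0],key=cv2.contourArea); e=cv2.fitEllipse(k)
    print("tool",np.round(s["tool_pos"],4),"yaw",round(yaw(s),3),"ring px",np.round(e[0],1),"axes",np.round(e[1],1),"at z",onz(c,e[0],z).round(4)); return im,ray(c,e[0])
E
python3 - <<'E'
from h import *
im,_=ringpos(); cv2.imwrite("pics/w7.png",im[...,::-1]); plan([.4535,-.217,.08],np.pi/2,5)
E
```

```text
tool [ 0.4524 -0.2163  0.1113] yaw 1.576 ring px [322.2 209.6] axes [56.4 56.9] at z [ 0.4555 -0.2137  0.084 ]
at [ 0.4525 -0.2165  0.1114] 1.576
[[0, 0, 6, np.float64(0.0)], [0, 0, 7, np.float64(0.0)], [0, 1, 6, np.float64(0.0)], [0, 0, 6, np.float64(0.0)], [-1, 0, 6, np.float64(0.01)]]
```

Call:
jog_arm(
  commands=[
    [1,1,12,0],
    [0,0,12,0],
    [0,0,12,0],
    [0,0,12,0],
    [0,0,0,0],
  ],
)

```text
time: 39.27
tool_pos: [0.452, -0.2153, 0.0617]
eef_rot: [-0.002, 0.705, 0.709, -0.001]
contact_force: [-0.4, -0.2, -0.8]
grip_width: 0.799
grip_force: 0.0
```

Call:
jog_arm(
  commands=[
    [0,0,0,0],
    [0,0,0,0],
    [0,0,0,0],
    [0,0,0,0],
    [0,0,0,0],
  ],
)

```text
time: 39.68
tool_pos: [0.4538, -0.2167, 0.0641]
eef_rot: [0.001, 0.706, 0.708, 0.0]
contact_force: [0.4, -0.4, -0.1]
grip_width: 0.798
grip_force: 0.0
```

```bash
python3 - <<'E'
from h import *
im,r=ringpos(); cv2.imwrite("pics/w8.png",im[150:400,140:500,::-1])
print(tri(r,ray(cam("top"),(346.57,224.14)),ray(cam("scene"),(305.92,244.6))))
E
```

```text
tool [ 0.4538 -0.2167  0.0641] yaw 1.575 ring px [320.3 236.6] axes [70.6 71.6] at z [ 0.4554 -0.2131  0.084 ]
(array([ 0.45405516, -0.21619364,  0.07996486]), np.float64(0.0021892252878052743))
```

View pics/w8.png

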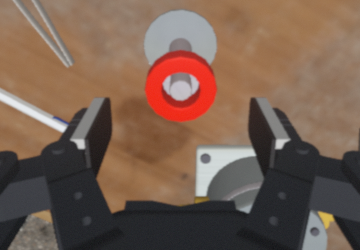

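The ring is centred between the pads: crop (180,88), pads at 110 and 250. Lowering and gripping.

Call:
jog_arm(
  commands=[
    [1,0,8,0],
    [0,0,8,0],
    [0,0,8,0],
    [0,0,7,0],
    [0,0,0,0],
  ],
)

```text
time: 40.15
tool_pos: [0.452, -0.2149, 0.0305]
eef_rot: [-0.002, 0.706, 0.709, -0.001]
contact_force: [0.3, -0.5, -0.2]
grip_width: 0.798
grip_force: 0.0
```

Call:
jog_arm(
  commands=[
    [0,0,0,0],
    [0,0,0,0],
    [0,0,0,0],
    [0,0,0,0],
    [0,0,0,0],
  ],
  hand=0.65,
  grip_force=25,
)

```text
time: 40.57
tool_pos: [0.4537, -0.2156, 0.0327]
eef_rot: [0.0, 0.706, 0.708, 0.0]
contact_force: [0.1, 0.7, 0.7]
grip_width: 0.485
grip_force: 25.4
```

Call:
jog_arm(
  commands=[
    [0,0,0,0],
    [0,0,0,0],
    [0,0,0,0],
    [0,0,0,0],
    [0,0,0,0],
  ],
)

```text
time: 40.98
tool_pos: [0.4536, -0.2156, 0.0327]
eef_rot: [0.0, 0.706, 0.709, 0.0]
contact_force: [-0.7, -0.5, 3.2]
grip_width: 0.479
grip_force: 25.5
```

Call:
jog_arm(
  commands=[
    [0,0,-8,0],
    [0,0,-12,0],
    [0,0,-12,0],
    [0,0,-14,0],
    [0,0,-14,0],
  ],
)

```text
time: 41.4
tool_pos: [0.453, -0.2153, 0.0932]
eef_rot: [-0.0, 0.706, 0.708, -0.0]
contact_force: [0.3, -0.0, -0.5]
grip_width: 0.482
grip_force: 25.5
```

Call:
jog_arm(
  commands=[
    [-12,6,0,0],
    [-12,6,0,0],
    [-12,6,0,0],
    [-12,6,0,0],
    [-12,6,0,0],
  ],
)

```text
time: 41.82
tool_pos: [0.4836, -0.2772, 0.0915]
eef_rot: [-0.0, 0.706, 0.708, -0.0]
contact_force: [0.2, 0.3, 0.4]
grip_width: 0.481
grip_force: 25.5
```

Call:
jog_arm(
  commands=[
    [-12,6,0,0],
    [-12,6,0,0],
    [-12,6,0,0],
    [-12,6,0,0],
    [-12,6,0,0],
  ],
)

```text
time: 42.23
tool_pos: [0.5136, -0.3371, 0.0911]
eef_rot: [-0.001, 0.706, 0.708, -0.0]
contact_force: [-0.2, -0.2, -0.9]
grip_width: 0.481
grip_force: 25.5
```

Call:
jog_arm(
  commands=[
    [-12,5,0,0],
    [-12,4,0,0],
    [0,0,0,0],
    [0,0,0,0],
    [0,0,0,0],
  ],
)

```text
time: 42.65
tool_pos: [0.5223, -0.3588, 0.0915]
eef_rot: [-0.001, 0.706, 0.708, -0.0]
contact_force: [-0.1, 0.4, -0.5]
grip_width: 0.481
grip_force: 25.5
```

Call:
jog_arm(
  commands=[
    [0,0,0,0],
    [0,0,0,0],
    [0,0,0,0],
    [0,0,0,0],
    [0,0,0,0],
  ],
)

```text
time: 43.07
tool_pos: [0.523, -0.3591, 0.0926]
eef_rot: [0.0, 0.706, 0.709, -0.0]
contact_force: [0.3, -0.7, -1.4]
grip_width: 0.484
grip_force: 25.5
```

```bash
python3 - <<'E'
from h import *
s=monitor.sense(); print(s["grip_width"],s["grip_force"],s["contact_force"])
im,_=ringpos(s["tool_pos"][2]+.0513); cv2.imwrite("pics/w9.png",cv2.resize(im[160:310,220:420,::-1],None,fx=4,fy=4,interpolation=cv2.INTER_CUBIC))
c=cam("wrist",s); b=max(blobs(im,(105,130,80),(120,255,255),30),key=lambda q:-abs(q[0][0]-320)); print(b,onz(c,b[0],.077)); print("stem px",(proj(c,[*V['R'],.108])-[220,160])*4)
plan([.523,-.361,s["tool_pos"][2]],np.pi/2,1)
E
```

```text
0.4838957850732927 25.483137778937817 [ 0.25979477 -0.69420152 -1.37427242]
tool [ 0.523  -0.3591  0.0926] yaw 1.575 ring px [319.5 265.7] axes [84. 86.] at z [ 0.5242 -0.3558  0.1439]
([320.52, 263.81], [312, 251, 18, 26, 432]) [ 0.52510749 -0.3936829   0.077     ]
stem px [395.10300609 327.18162463]
at [ 0.5231 -0.3591  0.0926] 1.575
[[-2, 0, 0, np.float64(0.0)]]
```

View pics/w9.png

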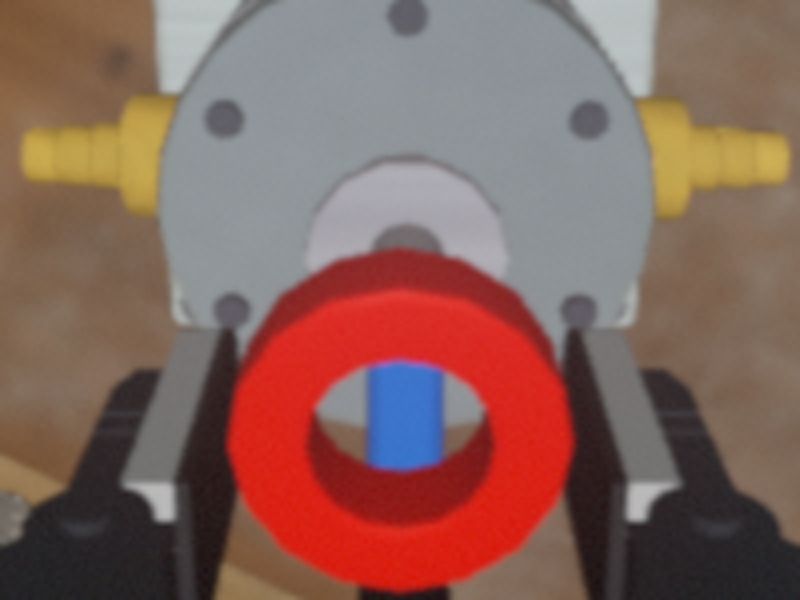

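The last picture shows the shoulder circle centred near (407,250) and the ring's top face near (400,441). I'll compare the two positions.

```bash
python3 - <<'E'
from h import *
s=monitor.sense(); c=cam("wrist",s); f=lambda x,y:(220+x/4,160+y/4)
a=onz(c,f(407,252),.084); print("shoulder",a,"r",[np.linalg.norm(onz(c,f(x,252),.084)-a) for x in(308,507)], "top edge",onz(c,f(407,155),.084))
b=onz(c,f(400,441),.1439); print("ring top",b,"r",[np.linalg.norm(onz(c,f(*p),.1439)-b) for p in((228,441),(573,441),(400,290),(400,592))]); print((a-b)*1e3)
E
```

```text
shoulder [ 0.52573202 -0.35910878  0.084     ] r [np.float64(0.016392845631913594), np.float64(0.01656035818841338)] top edge [ 0.5256174  -0.34219913  0.084     ]
ring top [ 0.52447965 -0.35830178  0.1439    ] r [np.float64(0.020457969721616932), np.float64(0.02058128810341992), np.float64(0.019602795611941542), np.float64(0.02135347199939161)]
[  1.25237315  -0.80700312 -59.9       ]
```

Call:
jog_arm(
  commands=[
    [-1,1,0,0],
    [0,0,5,0],
    [0,0,5,0],
    [0,0,5,0],
    [0,0,5,0],
  ],
)

```text
time: 43.53
tool_pos: [0.5237, -0.3601, 0.0716]
eef_rot: [-0.0, 0.706, 0.708, -0.0]
contact_force: [0.5, -0.3, -0.7]
grip_width: 0.484
grip_force: 25.5
```

Call:
jog_arm(
  commands=[
    [0,0,3,0],
    [0,0,3,0],
    [0,0,3,0],
    [0,0,3,0],
    [0,0,0,0],
  ],
)

```text
time: 43.95
tool_pos: [0.5237, -0.36, 0.0598]
eef_rot: [-0.0, 0.706, 0.708, -0.0]
contact_force: [-0.5, 0.0, -0.6]
grip_width: 0.485
grip_force: 25.5
```

Call:
jog_arm(
  commands=[
    [0,0,3,0],
    [0,0,3,0],
    [0,0,2,0],
    [0,0,2,0],
    [0,0,0,0],
  ],
)

```text
time: 44.37
tool_pos: [0.5237, -0.36, 0.05]
eef_rot: [-0.0, 0.706, 0.709, -0.0]
contact_force: [0.1, -0.5, 0.0]
grip_width: 0.482
grip_force: 25.5
```

Call:
jog_arm(
  commands=[
    [0,0,1,0],
    [0,0,1,0],
    [0,0,1,0],
    [0,0,0,0],
    [0,0,0,0],
  ],
)

```text
time: 44.78
tool_pos: [0.524, -0.3602, 0.0475]
eef_rot: [-0.0, 0.706, 0.708, -0.0]
contact_force: [-0.2, -0.3, -1.2]
grip_width: 0.482
grip_force: 25.5
```

Call:
jog_arm(
  commands=[
    [0,0,1,0],
    [0,0,1,0],
    [0,0,0,0],
    [0,0,0,0],
    [0,0,0,0],
  ],
)

```text
time: 45.2
tool_pos: [0.5242, -0.3604, 0.0467]
eef_rot: [0.0, 0.706, 0.708, -0.0]
contact_force: [-1.2, 0.4, 6.5]
grip_width: 0.483
grip_force: 26.0
```

Seated on the shoulder: Fz rose to 6.5 N at z 0.0467. I'll ease up 1 mm, release gently and rise straight.

Call:
jog_arm(
  commands=[
    [0,0,-1,0],
    [0,0,0,0],
    [0,0,0,0],
    [0,0,0,0],
    [0,0,0,0],
  ],
)

```text
time: 45.62
tool_pos: [0.5242, -0.3604, 0.0467]
eef_rot: [0.0, 0.706, 0.708, 0.0]
contact_force: [-0.1, 0.3, 3.2]
grip_width: 0.484
grip_force: 25.8
```

Call:
jog_arm(
  commands=[
    [0,0,0,0],
    [0,0,0,0],
    [0,0,0,0],
    [0,0,0,0],
    [0,0,0,0],
  ],
  hand=0.2,
)

```text
time: 46.03
tool_pos: [0.5239, -0.3602, 0.0462]
eef_rot: [-0.0, 0.706, 0.709, -0.0]
contact_force: [-0.4, -0.7, -0.1]
grip_width: 0.8
grip_force: 0.0
```

Call:
jog_arm(
  commands=[
    [0,0,-10,0],
    [0,0,-14,0],
    [0,0,-16,0],
    [0,0,-16,0],
    [0,0,-16,0],
  ],
)

```text
time: 46.45
tool_pos: [0.5244, -0.3605, 0.1209]
eef_rot: [0.001, 0.706, 0.709, 0.0]
contact_force: [-1.0, 0.1, -0.8]
grip_width: 0.799
grip_force: 0.0
```

Call:
jog_arm(
  commands=[
    [0,0,-10,0],
    [0,0,0,0],
    [0,0,0,0],
    [0,0,0,0],
    [0,0,0,0],
  ],
)

```text
time: 46.87
tool_pos: [0.5233, -0.3598, 0.1274]
eef_rot: [-0.001, 0.706, 0.709, -0.0]
contact_force: [-0.3, -0.1, 0.2]
grip_width: 0.802
grip_force: 0.0
```

```bash
python3 - <<'E'
from h import *
s=monitor.sense(); im,r=ringpos(.098); b=sorted(blobs(im,(105,130,80),(120,255,255),30),key=lambda q:abs(q[0][0]-320))[0]; print(onz(cam("wrist",s),b[0],.077), s["contact_force"])
S=snapshot("scene"); T=snapshot("top")
for n,I in(("scene",S),("top",T)): print(n,blobs(I,(0,170,120),(6,255,255)),blobs(I,(105,130,80),(120,255,255)))
E
```

```text
tool [ 0.5233 -0.3598  0.1274] yaw 1.575 ring px [320.9 209.6] axes [54.1 54.4] at z [ 0.5254 -0.358   0.098 ]
[ 0.52529528 -0.40871135  0.077     ] [-0.32637948 -0.09222338  0.20732732]
scene [([373.19, 286.0], [364, 276, 19, 20, 149])] [([236.06, 134.67], [225, 129, 23, 12, 101]), ([281.55, 203.72], [271, 198, 23, 13, 116]), ([614.84, 275.96], [611, 274, 9, 5, 25]), ([383.57, 307.58], [375, 296, 18, 25, 159])]
top [([396.82, 199.68], [392, 193, 12, 14, 68])] [([231.31, 159.41], [229, 156, 6, 7, 32]), ([304.5, 223.26], [303, 215, 4, 18, 70]), ([221.5, 226.5], [220, 218, 4, 18, 72])]
```

```bash
python3 -c "
from rig import env
print(env.finish_job())"
```

```text
the job is handed in; nothing more can be done
None
```

The left and middle valves are fully open; the right valve bound at about 0.88 rad, so I swung it back to closed and seated the red ring on its stem, then handed in the job at about 47 s.

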